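Post-cure printed acrylic blocks in the bench UV tunnel

ROBOT

A 6-joint arm with a two-finger parallel gripper is mounted at the origin on the work surface. World frame = base frame: x ahead of the robot, y to its left, z up, the work surface at z = 0. Lengths are in m, angles in rad, forces in N, time in s.
With the tool pointing down it reaches from about 0.375 to 0.9 m from the base axis. Payload 3.1 kg.
Tool frame: the origin (TCP) lies on the centre line of the jaws, within the pads' length; the fingertips stand 17 mm ahead of it and the grasp point (between the pads) lies 2 mm behind it; x points along the fingers, y is the direction in which the jaws open and shut, and the axes are right-handed (so a half turn about x gives the same grasp; the last joint's range is limited). The gripper opens to 85 mm and grips with 20 to 120 N. Pads are 22 mm wide; open, the fingers measure 114 mm over their backs; the gripper's body (76 mm by 85 mm) begins 54 mm behind the grasp point. The pads swing forward as they close: fully open they stand 13 mm farther back than shut.
Start: joints at [-0.178, 0.527, 1.433, -0, 1.181, -0.178], TCP at [0.625, 0, 0.248] pointing down, gripper open.
Joint ranges: [-3.08, 3.08], [-0.75, 2.2], [0.22, 2.44], [-1.43, 4.57], [0, 2.65], [-2.85, 2.85]. Speed limits (rad/s): [2.79, 2.79, 3.14, 3.14, 3.14, 3.14].

INTERFACE

Orientations are given as a unit quaternion [x, y, z, w].
In Python, from station import sensors, imaging, order, finder gives the robot as it stands.
- The arm moves only by the tool apply_moves, never from a script. Its argument "moves" is a list of rows, each an object of numbers: "x", "y", "z": the shift along the tool's x, y, z in m; "ax", "ay", "az": the turn, a rotation vector about the tool's x, y, z in degrees. A call has 1 to 10 rows; each row shifts and turns the pose as measured when the row begins, along the tool's axes as they then stand; what a row does not reach is not made up. A row lasts 1/12 s, in which the tool goes at most 41.7 mm and 7.16 degrees, less where a joint would pass 70% of its speed; a pose out of reach is approached as far as the arm can. A call is refused whole if a number of a shift passes 0.0417 or a number of a turn 7.16, either way. A call with a gripper value outside its range is refused whole. "fingers" is the closure, from -1 (fully open) to 1 (shut), so that 0 is half open, set as the call begins (left out, the last holds). The fingers move at their own pace and stop on an object; "squeeze" is the grip in N (left out, the last holds). Time passes only in rows, so rows that do not move let the fingers close. It gives the time, the measured TCP pose, the force and the opening at its end, in the units of the state.
- sensors.sense(): the state, without advancing time (a new reading comes with each control period).
- imaging.snapshot(name): name is "scene" or "side" or "wrist"; returns the picture (384x512x3 uint8, red, green, blue); there is no depth.
- imaging.camera_info(name): a dict with "intrinsics" (3x3 intrinsics, pixels), "k1" (the pictures are not rectified: a ray, as slopes to the right and down, at radius r is drawn at 1 + k1 r^2 times it, then the intrinsics apply), "world_from_camera" (4x4, takes a point from camera to world coordinates); the wrist camera has in their place "T_tool_cam" (4x4, takes a point from camera to tool coordinates, whose origin is the TCP and whose axes are the tool frame's). Camera axes: x right, y down, z forward; pixel columns grow to the right and rows downward; lengths in m; the calibration is good to about 2 mm. A picture is of the moment at which its call begins: read the wrist's pose just before it. camera_info takes no time and is no camera call.
- order.sign_off(): hands the job in, once; it reports no verdict.
Trained networks look in the newest picture that a camera, given by its name, has taken for a name from the list of things; names that differ only in an ending like _2 or _b are one class to them, and where a whole thing is asked for, a point or a joint stands for the part that bears it (a point fixed in the world has none). Each returns a list of dicts, best first, with "p" (0 to 1); they miss things now and then, are a little off and sometimes report something else, mostly with a low value. They report only what shows in the picture. A call takes as long as a camera call. They do not tell look-alikes from the thing itself.
- finder.recognise(thing, camera): "at" ([x, y, z] in m, in world coordinates, good to about 4 mm: the middle of the surface that is visible of it).
- finder.cut_out(thing, camera): "pixels" (384x512 bool, what is visible of it).
- finder.mark_of(thing, camera): "at" ([x, y, z] in m, in world coordinates, good to about 4 mm: a listed point, or the origin of a listed thing).
The state is a dict: "t": time; "q": joint angles; "qd": joint speeds; "tau": joint torques, N m; "tcp_pos": TCP position; "tool_rot": TCP orientation; "force": force on the tool from outside, world axes, zero at the start; "ft_torque": the same for the moment, N m; "finger_gap": opening from 0.0 (shut) to 1.0 (fully open).
Only numpy, scipy, OpenCV 4.12 (cv2) and the standard library are available. Lean on these libraries where they do the work, as an engineer would, in place of code of your own. Each camera call takes 0.05 s, during which the arm holds its last target. There are 200 camera calls.

TASK

Get the bench UV curing tunnel ready and post-cure all the printed acrylic blocks: with the isolator still off, fit the two lamp cover plates, one on each lamp bay, down over their studs so that each lies flush on the housing, then switch the isolator on. Lay every block between the fences of the infeed bed and feed it through the low slot under the lamp with the push stick behind it (no fingers on a block that is going through, and no block carried past the lamp), until every block is completely out of the slot on the outfeed tray. Then switch the isolator off, put the push stick back flat on its shelf, leave the covers on, and leave the other things on the table alone.

Things in the scene. Friction and masses are not known exactly. Their poses are not given: they have to be found in the camera images.
- tunnel: Fixed UV curing tunnel, about 270 x 590 mm, place and yaw vary. Origin on the table under mid-slot; z up, y along the feed (in at -y, out at +y), x across it (+x away from the robot). Grey lamp housing over y = +-40 mm, x = +-92 mm, rim at z = 76 mm, two open lamp bays with fins on top. Isolator box, 66 x 120 mm, 40 mm high, centred at x = -120, y = -50 mm (robot's side).
- bed_mid (a point): Top of the bed at mid-slot (tunnel frame 0, 0, 16 mm), axes as the tunnel's. The slot under the housing is 18 mm high over the bed, 56 mm wide between the fences and 80 mm long along the feed (y = -40 to +40 mm).
- infeed (a point): Middle of the infeed bed's top (tunnel frame 0, -145, 16 mm). Bed from y = -250 to -40 mm, 90 mm wide, aluminium, level with the slot. Two steel fences, inner faces at x = +-28 mm, 6 mm thick, stand only 5 mm above the bed and run from y = -250 through the slot to +40 mm.
- outfeed (a point): Middle of the outfeed tray's floor (tunnel frame 0, 165, 16 mm), level with the bed: y = +40 to +285 mm, 110 mm wide inside, sides and end stop 18 mm above the floor.
- bay_near (a point): Middle of the lamp bay nearer the robot, at the height of the housing's flat rim (tunnel frame -46, 0, 76 mm); axes as the tunnel's. The middle of a cover's underside belongs here. Two steel studs, 8 mm diameter with rounded tips, stand 14 mm above the rim at x = +-30 mm from this point.
- bay_far (a point): The same for the lamp bay farther from the robot (tunnel frame 46, 0, 76 mm), with its own two studs at x = +-30 mm from this point.
- cover1: Lamp cover: aluminium plate 84 x 76 x 4 mm, 0.11 kg, at the start flat on the table to the robot's front left. Origin at the middle of the underside, x along the 84 mm side, z up. Two 11 mm holes at x = +-30 mm. Dark handle on top along x: bar 40 mm long, 14 mm wide, from 24 to 36 mm above the underside, on two legs. Fits either bay, either way round.
- cover2: The other, identical lamp cover.
- isolator (a joint): Angle of the isolator's black lever: 0 = off (leaning 0.6 rad towards the infeed, -y of the tunnel), 1.2 = on (leaning 0.6 rad towards the outfeed, +y). It starts off. Pivot across the feed at tunnel frame (-120, -50, 46 mm). Over-centre: pushed past upright (0.6) it falls on to the other stop by itself and stays there; needs less than 1 N at the grip.
- isolator_tip (a point): Middle of the grip end of the lever, 62 mm from the pivot (grip 30 mm wide across the feed, 14 mm thick, centred 53 mm from the pivot; the lever ends 66 mm from it).
- push_stick: Plywood push stick: flat sole 36 mm wide, 220 mm long, 10 mm thick, with an upright handle block 20 mm wide, 70 mm long, top 52 mm above the underside. 0.11 kg. Origin on the underside, under the middle of the handle; y along the sole towards the nose (nose end 160 mm ahead, tail 60 mm behind), z up. Starts flat on its shelf with the nose towards the lamp.
- stick_mid (a point): Middle of the stick's sole, on the underside (origin + 50 mm along y).
- stick_shelf (a point): Middle of the floor of the push-stick shelf (tunnel frame 85, -171, 3 mm; along the far side of the infeed): a shallow aluminium tray, 58 x 244 mm inside (long way along the feed), floor 3 mm above the table, rim 11 mm above the floor; axes as the tunnel's.
- block1: A printed clear acrylic block, 50 x 50 x 12 mm, 36 g, white print on top, edges level with its x and y axes. Origin at the middle of the underside. Starts flat on the table to the robot's front right. Two to four blocks are present.
- block2: Another block, as block1.
- block3: Another block, as block1.
- block4: Another block, as block1.
- knife: Bystander: utility knife. Leave alone.
- tape_roll: Bystander: roll of clear tape, 80 mm across. Leave alone.
- spray_bottle: Bystander: white spray bottle, 170 mm tall. Leave alone.
- steel_rule: Bystander: steel rule, 300 x 30 x 5 mm. Leave alone.
- wrench: Bystander: wrench. Leave alone.
- cleaner_can: Bystander: can, 130 mm tall. Leave alone.
- card_box: Bystander: small cardboard box. Leave alone.
Mind the look-alikes: they are no part of the job. Leave any brown look-alike of the block3 alone. Leave any purple look-alike of the cover2 alone.

How it is judged:
By the outcome, as a careful person would: the job done as asked, in the order asked, and still so for the second after the job is handed in, with the robot touching nothing.
Of block1, block2, block3, block4 only 2 to 4 are there at a start; the rules pass over those that are not, and their reading is None.
At some moment in a run one of block1, block2, block3, block4, cover1, cover2 may be knocked a few centimetres aside while the robot is not near it.
Once in a run the grip may slacken for a moment while it holds something.
It also fails if it takes over 210 s, if anything falls off the work surface, if the arm or the gripper's body presses on something with over 40 N, if the wrist force passes 120 N, or if a joint passes its speed limit or range.

## Working session

There is one attempt and no reset: what is moved stays moved. The work goes in short steps, Python scripts to look and compute and a tool call to move; the robot and the scene stay as the last step left them, time stands still between calls to the robot, and variables do not carry over. Pictures are saved under pics/ and viewed, about 12 in all and at most 16, crops included, and the job is handed in when it is done.

Besides the shell and the picture viewer there is one more tool, called in YAML: its name, and indented under it one key for each argument. apply_moves: Moves the arm, as the interface text tells. Its arguments: {"type":"object","properties":{"moves":{"type":"array","items":{"type":"object","properties":{"x":{"type":"number"},"y":{"type":"number"},"z":{"type":"number"},"ax":{"type":"number"},"ay":{"type":"number"},"az":{"type":"number"}}}},"fingers":{"type":"number"},"squeeze":{"type":"number"}},"required":["moves"]}

```bash
ls; mkdir -p pics; python3 - <<'E'
from station import sensors, imaging, finder
import cv2,numpy as np
s=sensors.sense();print(s['t'],s['tcp_pos'],s['tool_rot'],s['force'],s['finger_gap'])
for n in ['scene','side']:
    im=imaging.snapshot(n);cv2.imwrite(f'pics/{n}0.png',cv2.resize(im[:,:,::-1],(800,600),interpolation=cv2.INTER_CUBIC))
    c=imaging.camera_info(n);print(n,c['intrinsics'],c['k1'],np.round(c['world_from_camera'],3).tolist())
    for t in ['bed_mid','infeed','outfeed','bay_near','bay_far','cover1','isolator_tip','push_stick','stick_mid','stick_shelf','block1']:
        print(t,[(np.round(d['at'],3).tolist(),round(d['p'],2)) for d in finder.mark_of(t,n)][:6])
c=imaging.camera_info('wrist');print(c)
E
```

```text
pics
0.0 [6.24313882e-01 1.37445004e-04 2.47325417e-01] [ 0.49955601  0.5006369  -0.50045191  0.49935396] [ 0.59993591  0.31636129 -0.79756685] 0.9996002201762221
scene [[365.15319024   0.         254.47892729]
 [  0.         365.15319024 194.21540988]
 [  0.           0.           1.        ]] -0.10284711387875581 [[-0.24, 0.546, -0.803, 1.36], [0.971, 0.129, -0.202, 0.209], [-0.007, -0.828, -0.561, 0.685], [0.0, 0.0, 0.0, 1.0]]
bed_mid [([0.582, 0.113, 0.015], 0.64)]
infeed [([0.582, -0.034, 0.012], 0.75)]
outfeed [([0.588, 0.282, 0.018], 0.7)]
bay_near [([0.537, 0.115, 0.074], 0.76), ([0.588, 0.114, 0.0], 0.34), ([0.582, 0.111, 0.016], 0.25)]
bay_far [([0.635, 0.114, 0.077], 0.74), ([0.675, -0.109, 0.002], 0.7), ([0.582, 0.114, 0.015], 0.3)]
cover1 [([0.41, 0.224, 0.001], 0.93), ([0.267, 0.272, -0.002], 0.54), ([0.257, 0.425, -0.005], 0.54)]
isolator_tip [([0.463, 0.032, 0.101], 0.54)]
push_stick [([0.672, -0.109, 0.001], 0.95), ([0.585, 0.112, 0.002], 0.34)]
stick_mid [([0.668, -0.06, 0.002], 0.91)]
stick_shelf [([0.667, -0.056, 0.004], 0.8)]
block1 [([0.384, -0.241, 0.004], 0.69
[... 1211 characters left out ...]
36, 0.001], 0.95), ([0.392, -0.149, 0.0], 0.88), ([0.272, -0.334, -0.003], 0.63), ([0.376, -0.359, -0.002], 0.62), ([0.472, -0.338, -0.007], 0.59)]
{'intrinsics': array([[266.29520179,   0.        , 253.56468053],
       [  0.        , 266.29520179, 193.84411487],
       [  0.        ,   0.        ,   1.        ]]), 'k1': -0.0546899483693649, 'T_tool_cam': array([[-1.13161561e-03, -3.29996287e-01,  9.43981552e-01,
        -1.25662779e-01],
       [ 9.99998583e-01, -1.55027348e-03,  6.56823755e-04,
         5.27560344e-04],
       [ 1.24668017e-03,  9.43980957e-01,  3.29997574e-01,
        -8.48859540e-02],
       [ 0.00000000e+00,  0.00000000e+00,  0.00000000e+00,
         1.00000000e+00]])}
```

View pics/scene0.png

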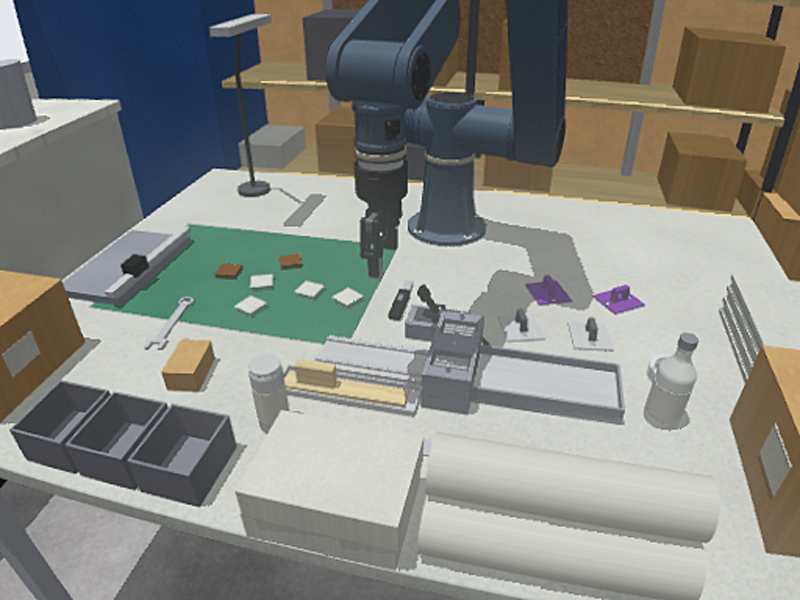

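View pics/side0.png

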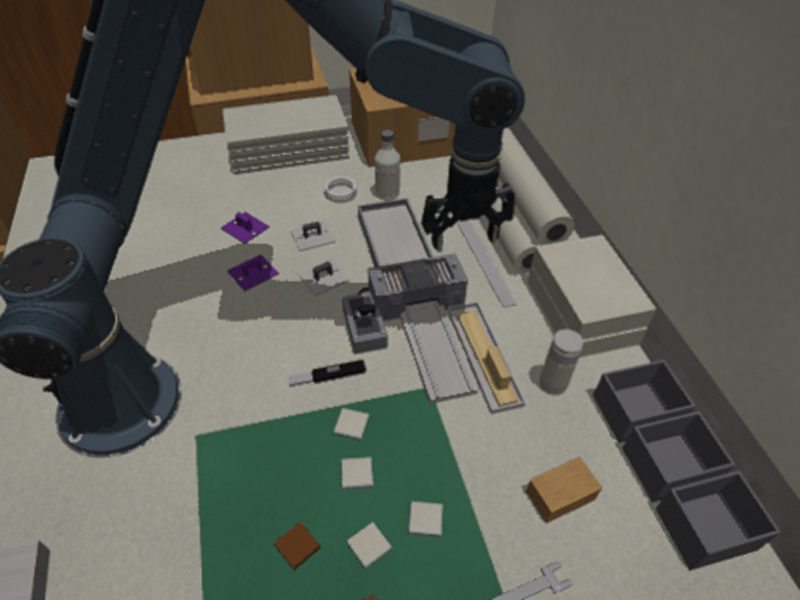

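The scene view shows two grey-white covers at (520,325) and (590,330), and purple look-alikes at (548,290) and (620,297). There are four white blocks at (262,282), (310,289), (348,297) and (250,305), and brown look-alikes at (229,271) and (291,261). The targets are the grey covers and white blocks. Next I'll measure by mask.

```bash
cat > h.py <<'E'
from station import sensors, imaging, order, finder
import numpy as np, cv2
from scipy.spatial.transform import Rotation as R
def cam(n,s=None):
    c=imaging.camera_info(n)
    if n=='wrist':
        s=s or sensors.sense();T=np.eye(4);T[:3,:3]=R.from_quat(s['tool_rot']).as_matrix();T[:3,3]=s['tcp_pos']
        W=T@c['T_tool_cam']
    else: W=c['world_from_camera']
    return c['intrinsics'],c['k1'],W
def toplane(uv,z,C):
    K,k,W=C;uv=np.asarray(uv,float).reshape(-1,2)
    d=np.c_[(uv[:,0]-K[0,2])/K[0,0],(uv[:,1]-K[1,2])/K[1,1]];u=d.copy()
    for _ in range(8):u=d/(1+k*(u**2).sum(1,keepdims=True))
    r=np.c_[u,np.ones(len(u))]@W[:3,:3].T;o=W[:3,3]
    return o+r*((z-o[2])/r[:,2])[:,None]
def topix(P,C):
    K,k,W=C;p=(np.atleast_2d(P)-W[:3,3])@W[:3,:3];u=p[:,:2]/p[:,2:]
    u=u*(1+k*(u**2).sum(1,keepdims=True));return u*[K[0,0],K[1,1]]+[K[0,2],K[1,2]]
def rect(mask,z,C):
    c=max(cv2.findContours(mask.astype(np.uint8),cv2.RETR_EXTERNAL,cv2.CHAIN_APPROX_NONE)[0],key=cv2.contourArea)
    P=toplane(c[:,0,:],z,C)[:,:2]
    (a,b),(w,h),t=cv2.minAreaRect((P*1000).astype(np.float32))
    return [round(float(v),1) for v in (a,b,w,h,t)]
def state():
    s=sensors.sense();M=R.from_quat(s['tool_rot']).as_matrix()
    print('t',round(s['t'],2),'tcp',np.round(s['tcp_pos'],4),'theta',round(np.degrees(np.arctan2(M[1,1],M[0,1])),2),'xdir',np.round(M[:,0],3),'F',np.round(s['force'],1),'gap',round(s['finger_gap'],3));return s
def go(x,y,z,th=None):
    """tool-frame deltas to world target"""
    s=state();M=R.from_quat(s['tool_rot']).as_matrix()
    d=M.T@(np.array([x,y,z])-s['tcp_pos']);print('tool delta mm',np.round(d*1000,1))
    if th is not None:
        t=np.radians(th);Mt=np.c_[[0,0,-1],[np.cos(t),np.sin(t),0],[np.sin(t),-np.cos(t),0]]
        print('rotvec deg',np.round(np.degrees(R.from_matrix(M.T@Mt).as_rotvec()),2))
def shot(n,name,crop=None,f=1):
    s=sensors.sense();im=imaging.snapshot(n);o=im[:,:,::-1]
    if crop: o=o[crop[1]:crop[3],crop[0]:crop[2]]
    if name: cv2.imwrite(f'pics/{name}.png',cv2.resize(o,None,fx=f,fy=f,interpolation=cv2.INTER_CUBIC))
    return im,cam(n,s)
E
python3 - <<'E'
from h import *
for n in ['scene','side']:
    im,C=shot(n,None)
    for t,z in [('block1',.012),('cover1',.004)]:
        for d in finder.cut_out(t,n)[:9]:
            m=d['pixels']
            if m.sum()>20: print(n,t,round(d['p'],2),m.sum(),im[m].mean(0).astype(int),rect(m,z,C))
state()
E
```

```text
scene block1 0.76 159 [170 179 172] [478.9, -332.4, 59.7, 55.5, 68.0]
scene block1 0.73 53 [189 192 196] [769.1, 105.6, 31.8, 12.2, 11.8]
scene block1 0.55 189 [163 175 167] [404.2, -143.4, 67.7, 60.0, 57.7]
scene block1 0.51 111 [113  90  66] [283.2, -325.2, 65.1, 48.5, 23.7]
scene block1 0.45 154 [171 180 173] [392.5, -235.2, 55.0, 61.3, 80.4]
scene cover1 0.76 363 [130  97 156] [258.5, 430.5, 84.5, 111.4, 38.7]
scene cover1 0.71 329 [100  80 118] [258.5, 269.1, 106.9, 79.6, 25.1]
scene cover1 0.65 402 [160 162 164] [406.9, 221.0, 101.1, 72.9, 19.4]
scene cover1 0.15 154 [173 181 173] [468.5, -338.9, 59.2, 57.2, 69.9]
side block1 0.96 447 [148 147 137] [470.6, -342.1, 54.1, 49.4, 69.3]
side block1 0.84 341 [142 143 132] [394.3, -152.5, 56.1, 51.6, 61.7]
side block1 0.76 507 [144 145 134] [377.8, -360.4, 52.5, 53.3, 22.4]
side block1 0.67 377 [149 149 138] [384.9, -242.9, 53.3, 48.0, 78.9]
side block1 0.64 489 [83 53 29] [273.2, -335.0, 51.5, 53.3, 27.2]
side block1 0.45 917 [142 125  92] [673.2, -67.4, 50.3, 225.4, 1.4]
side block1 0.45 495 [140 138 139] [754.9, 174.9, 31.7, 272.7, 1.8]
side cover1 0.93 467 [107 106 103] [408.7, 218.5, 89.7, 83.0, 19.0]
side cover1 0.91 386 [123 120 118] [404.5, 357.2, 87.8, 86.4, 7.9]
side cover1 0.67 357 [ 84  45 102] [257.3, 426.2, 78.7, 98.6, 35.7]
side cover1 0.59 375 [51 25 64] [264.3, 265.2, 82.6, 80.1, 25.2]
side cover1 0.57 7007 [104 102 101] [567.3, 124.1, 275.5, 626.8, 0.6]
t 1.5 tcp [0.625  0.     0.2483] theta -0.0 xdir [-0.  0. -1.] F [ 0.  -0.2 -0.7] gap 0.999
```

apply_moves:
  moves:
    - {"y": -0.022,"z": -0.035}
    - {"y": -0.022,"z": -0.035}
    - {"z": -0.035}
    - {"z": -0.035}
    - {"z": -0.02}

```text
schema error: expected keys x, y, z, ax, ay, az
```

```bash
python3 - <<'E'
from h import *
state();im,C=shot('wrist','w1',None,1.5)
for t in ['bay_near','bay_far','bed_mid','cover1','isolator_tip']:
    print(t,[(np.round(d['at'],4).tolist(),round(d['p'],2)) for d in finder.mark_of(t,'wrist')][:4])
E
```

```text
t 1.5 tcp [0.625  0.     0.2483] theta -0.0 xdir [-0.  0. -1.] F [ 0.  -0.2 -0.7] gap 0.999
bay_near [([0.5371, 0.117, 0.0722], 0.95)]
bay_far [([0.6318, 0.1121, 0.0748], 0.72)]
bed_mid [([0.6704, -0.0569, 0.0022], 0.71), ([0.7607, 0.1989, -0.0007], 0.46)]
cover1 []
isolator_tip [([0.4623, 0.0267, 0.0997], 0.55)]
```

View pics/w1.png

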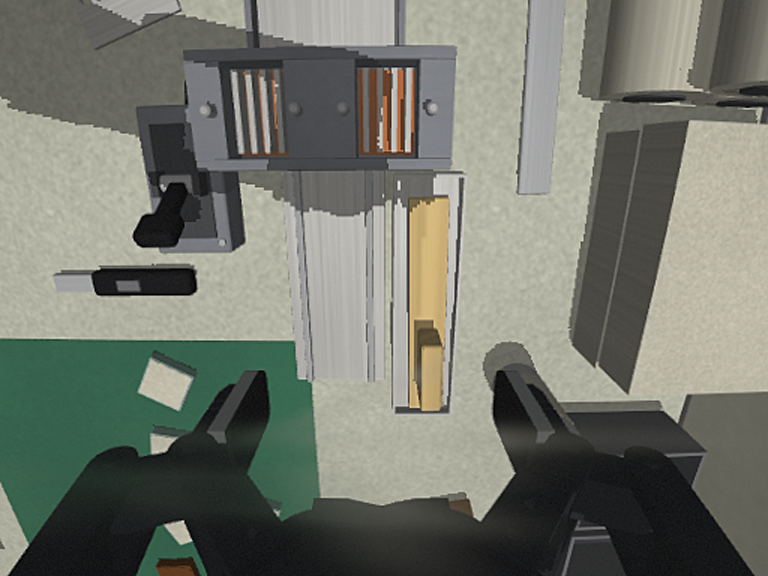

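The 768-px wrist view shows the studs at (207,109), (294,109), (342,109) and (432,107), the lever grip at (160,230), the stick handle at (430,370) and the knife at (145,282). The move was refused because every row needs all six keys.

apply_moves:
  moves:
    - {"x": 0.01,"y": -0.015,"z": -0.035,"ax": 0,"ay": 0,"az": 0}
    - {"x": 0.01,"y": -0.015,"z": -0.035,"ax": 0,"ay": 0,"az": 0}
    - {"x": 0.01,"y": -0.015,"z": -0.03,"ax": 0,"ay": 0,"az": 0}
    - {"x": 0,"y": 0,"z": 0,"ax": 0,"ay": 0,"az": 0}
    - {"x": 0,"y": 0,"z": 0,"ax": 0,"ay": 0,"az": 0}

```text
t: 2.22
tcp_pos: [0.581, 0.101, 0.2176]
tool_rot: [0.502, 0.497, -0.5, 0.501]
force: [1.4, -0.6, 0.0]
finger_gap: 1.002
```

```bash
python3 - <<'E'
from h import *
state();im,C=shot('wrist','w2',None,1.5)
t=[('near-',-.03-.046),('near+',.03-.046),('far-',.046-.03),('far+',.046+.03)]
for n,x in t: print(n,topix([[.5825+x,.113,.09]],C).round(1))
for t in ['bay_near','bay_far','bed_mid','isolator_tip']:
    print(t,[(np.round(d['at'],4).tolist(),round(d['p'],2)) for d in finder.mark_of(t,'wrist')][:4])
E
```

```text
t 2.22 tcp [0.581  0.101  0.2176] theta -0.27 xdir [ 0.005 -0.002 -1.   ] F [ 1.4 -0.6  0. ] gap 1.002
near- [[177.  179.3]]
near+ [[237.4 178.8]]
far- [[269.8 178.5]]
far+ [[330.1 178.2]]
bay_near [([0.5352, 0.1128, 0.0752], 0.77)]
bay_far [([0.6276, 0.1136, 0.0727], 0.89), ([0.5369, 0.1138, 0.0746], 0.47)]
bed_mid []
isolator_tip [([0.4691, 0.0272, 0.0974], 0.62)]
```

View pics/w2.png

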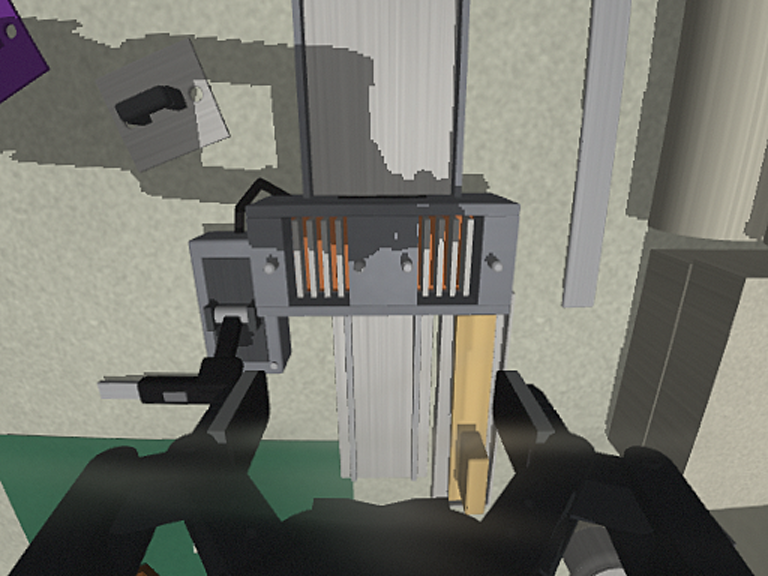

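```bash
python3 - <<'E'
import cv2
im=cv2.imread('pics/w2.png');im=cv2.resize(im,(512,384),interpolation=cv2.INTER_AREA)
c=cv2.convertScaleAbs(cv2.resize(im[155:200,165:345],None,fx=4.4,fy=4.4,interpolation=cv2.INTER_CUBIC),alpha=1.6)
cv2.imwrite('pics/w2c.png',c)
E
```

```text
(no output)
```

View pics/w2c.png

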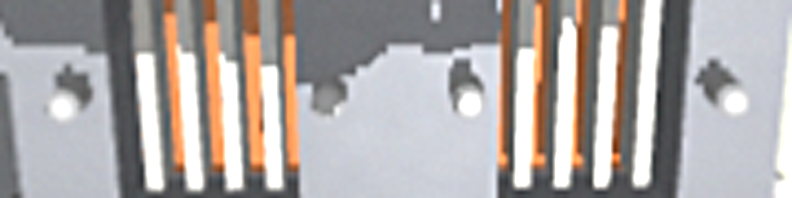

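apply_moves:
  moves:
    - {"x": 0.011,"y": -0.0285,"z": -0.02,"ax": 0,"ay": 0,"az": 0}
    - {"x": 0.011,"y": -0.0285,"z": -0.02,"ax": 0,"ay": 0,"az": 0}
    - {"x": 0.011,"y": -0.0285,"z": -0.02,"ax": 0,"ay": 0,"az": 0}
    - {"x": 0.011,"y": -0.0285,"z": -0.02,"ax": 0,"ay": 0,"az": 0}
    - {"x": 0.011,"y": -0.0285,"z": -0.02,"ax": 0,"ay": 0,"az": 0}
    - {"x": 0.011,"y": -0.0285,"z": -0.02,"ax": 0,"ay": 0,"az": 0}

```text
t: 2.97
tcp_pos: [0.4279, 0.2154, 0.1517]
tool_rot: [0.516, 0.483, -0.498, 0.502]
force: [0.3, 0.2, -1.2]
finger_gap: 0.996
```

apply_moves:
  moves:
    - {"x": 0,"y": 0,"z": 0,"ax": 7.1,"ay": 0,"az": 0}
    - {"x": 0,"y": 0,"z": 0,"ax": 7.1,"ay": 0,"az": 0}
    - {"x": 0,"y": 0,"z": 0,"ax": 7.1,"ay": 0,"az": 0}
    - {"x": 0,"y": 0,"z": 0,"ax": 7.1,"ay": 0,"az": 0}
    - {"x": 0,"y": 0,"z": 0,"ax": 7.1,"ay": 0,"az": 0}
    - {"x": 0,"y": 0,"z": 0,"ax": 7.1,"ay": 0,"az": 0}
    - {"x": 0,"y": 0,"z": 0,"ax": 7.1,"ay": 0,"az": 0}
    - {"x": 0,"y": 0,"z": 0,"ax": 7.1,"ay": 0,"az": 0}
    - {"x": 0,"y": 0,"z": 0,"ax": 7.1,"ay": 0,"az": 0}
    - {"x": 0,"y": 0,"z": 0,"ax": 7.1,"ay": 0,"az": 0}

```text
t: 3.8
tcp_pos: [0.4289, 0.2129, 0.1521]
tool_rot: [0.712, 0.099, -0.687, 0.104]
force: [0.2, -0.8, 0.2]
finger_gap: 0.997
```

apply_moves:
  moves:
    - {"x": 0,"y": 0,"z": 0,"ax": 0,"ay": 0,"az": 0}
    - {"x": 0,"y": 0,"z": 0,"ax": 0,"ay": 0,"az": 0}

```text
t: 3.97
tcp_pos: [0.4315, 0.2117, 0.1528]
tool_rot: [0.714, 0.098, -0.686, 0.103]
force: [0.4, -0.4, -0.5]
finger_gap: 1.001
```

```bash
python3 - <<'E'
from h import *
s=state();print(np.round(s['q'],2));im,C=shot('wrist','w3',None,1.5)
for d in finder.cut_out('cover1','wrist')[:4]:
    m=d['pixels'];print(round(d['p'],2),m.sum(),im[m].mean(0).astype(int),rect(m,.004,C))
    hm=m&(im.max(2)<70)
    if hm.sum()>50: print('handle',hm.sum(),rect(hm,.036,C))
print([(np.round(d['at'],4).tolist(),round(d['p'],2)) for d in finder.mark_of('cover1','wrist')][:4])
E
```

```text
t 3.97 tcp [0.4315 0.2117 0.1528] theta -73.69 xdir [ 0.039 -0.002 -0.999] F [ 0.4 -0.4 -0.5] gap 1.001
[ 0.23  0.48  1.9  -0.02  0.72  1.53]
0.89 5305 [125 125 122] [408.9, 359.3, 86.3, 79.0, 7.4]
handle 833 [413.2, 352.0, 46.8, 26.3, 8.0]
0.76 3693 [ 89  47 113] [258.3, 430.9, 78.1, 105.9, 36.7]
handle 524 [279.1, 412.9, 20.3, 61.8, 36.1]
0.7 4944 [117 116 114] [410.5, 222.7, 84.8, 76.6, 18.3]
handle 608 [414.8, 223.7, 46.4, 15.0, 17.5]
0.52 1378 [37 37 37] [384.9, -38.5, 86.5, 38.4, 0.2]
handle 1247 [399.2, -6.7, 76.5, 33.5, 0.3]
[([0.4049, 0.3609, -0.0018], 0.92), ([0.2663, 0.2736, 0.0002], 0.76), ([0.4116, 0.2225, 0.0009], 0.63), ([0.2604, 0.4249, -0.0024], 0.56)]
```

View pics/w3.png

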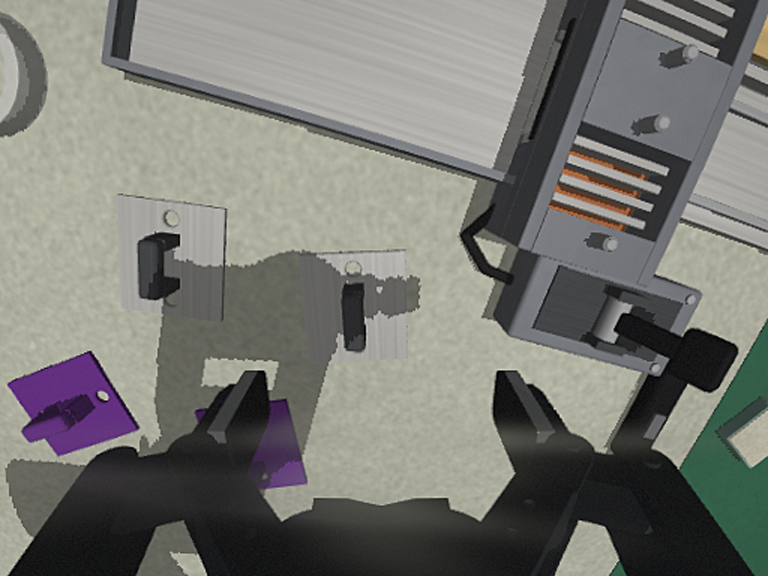

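```bash
python3 - <<'E'
from h import *
go(.4105,.2227,.060,-71.7)
E
```

```text
t 4.12 tcp [0.4308 0.212  0.1526] theta -73.71 xdir [ 0.039 -0.002 -0.999] F [-0.3 -0.4  0.4] gap 1.004
tool delta mm [ 91.7 -17.2  19.9]
rotvec deg [-1.99 -2.08 -0.76]
```

apply_moves:
  moves:
    - {"x": 0,"y": 0,"z": 0,"ax": -2.0,"ay": -2.1,"az": -0.8}
    - {"x": 0.03,"y": -0.0055,"z": 0.0053,"ax": 0,"ay": 0,"az": 0}
    - {"x": 0.03,"y": -0.0055,"z": 0.0053,"ax": 0,"ay": 0,"az": 0}
    - {"x": 0.03,"y": -0.0055,"z": 0.0053,"ax": 0,"ay": 0,"az": 0}
    - {"x": 0,"y": 0,"z": 0,"ax": 0,"ay": 0,"az": 0}
    - {"x": 0,"y": 0,"z": 0,"ax": 0,"ay": 0,"az": 0}

```text
t: 4.62
tcp_pos: [0.4147, 0.2234, 0.0618]
tool_rot: [0.7, 0.116, -0.695, 0.115]
force: [-0.3, 0.0, 0.4]
finger_gap: 0.996
```

```bash
python3 - <<'E'
from h import *
go(.4105,.2227,.029,-71.7)
E
```

```text
t 4.62 tcp [0.4147 0.2234 0.0618] theta -71.15 xdir [ 0.007  0.003 -1.   ] F [-0.3  0.   0.4] gap 0.996
tool delta mm [32.7 -0.6  4.4]
rotvec deg [ 0.55 -0.42  0.01]
```

apply_moves:
  moves:
    - {"x": 0.016,"y": -0.0006,"z": 0.0025,"ax": 0.5,"ay": -0.4,"az": 0}
    - {"x": 0.0165,"y": 0,"z": 0.002,"ax": 0,"ay": 0,"az": 0}
    - {"x": 0,"y": 0,"z": 0,"ax": 0,"ay": 0,"az": 0}

```text
t: 4.87
tcp_pos: [0.4137, 0.2232, 0.0321]
tool_rot: [0.7, 0.114, -0.695, 0.113]
force: [-0.2, -0.0, 0.5]
finger_gap: 0.999
```

apply_moves:
  moves:
    - {"x": 0,"y": 0,"z": 0,"ax": 0,"ay": 0,"az": 0}
    - {"x": 0,"y": 0,"z": 0,"ax": 0,"ay": 0,"az": 0}
    - {"x": 0,"y": 0,"z": 0,"ax": 0,"ay": 0,"az": 0}
    - {"x": 0,"y": 0,"z": 0,"ax": 0,"ay": 0,"az": 0}
    - {"x": 0,"y": 0,"z": 0,"ax": 0,"ay": 0,"az": 0}
    - {"x": 0,"y": 0,"z": 0,"ax": 0,"ay": 0,"az": 0}
    - {"x": 0,"y": 0,"z": 0,"ax": 0,"ay": 0,"az": 0}
  fingers: 1
  squeeze: 50

```text
t: 5.45
tcp_pos: [0.4192, 0.2242, 0.0395]
tool_rot: [0.705, 0.115, -0.691, 0.113]
force: [0.9, 0.2, -1.3]
finger_gap: 0.146
```

```bash
python3 - <<'E'
from h import *
go(.4105,.2227,.160,-90)
E
```

```text
t 5.45 tcp [0.4192 0.2242 0.0395] theta -71.47 xdir [ 0.02   0.005 -1.   ] F [ 0.9  0.2 -1.3] gap 0.146
tool delta mm [-120.7   -1.2    6.3]
rotvec deg [18.53 -1.19  0.12]
```

apply_moves:
  moves:
    - {"x": -0.02,"y": 0,"z": 0,"ax": 0,"ay": 0,"az": 0}
    - {"x": -0.035,"y": 0,"z": 0.001,"ax": 0,"ay": 0,"az": 0}
    - {"x": -0.035,"y": 0,"z": 0.001,"ax": 0,"ay": 0,"az": 0}
    - {"x": -0.035,"y": 0,"z": 0.001,"ax": 6,"ay": -0.6,"az": 0}
    - {"x": -0.03,"y": 0,"z": 0.001,"ax": 6,"ay": -0.6,"az": 0}
    - {"x": 0,"y": 0,"z": 0,"ax": 6.5,"ay": 0,"az": 0}

```text
t: 5.95
tcp_pos: [0.4103, 0.2215, 0.1982]
tool_rot: [-0.703, 0.005, 0.711, 0.003]
force: [0.7, -0.1, -1.0]
finger_gap: 0.149
```

apply_moves:
  moves:
    - {"x": 0,"y": 0.018,"z": -0.034,"ax": 0,"ay": 0,"az": 0}
    - {"x": 0,"y": 0.018,"z": -0.034,"ax": 0,"ay": 0,"az": 0}
    - {"x": 0,"y": 0.018,"z": -0.034,"ax": 0,"ay": 0,"az": 0}
    - {"x": 0,"y": 0.018,"z": -0.034,"ax": 0,"ay": 0,"az": 0}
    - {"x": 0,"y": 0.018,"z": -0.034,"ax": 0,"ay": 0,"az": 0}
    - {"x": 0,"y": 0.018,"z": -0.034,"ax": 0,"ay": 0,"az": 0}

```text
t: 6.45
tcp_pos: [0.608, 0.1111, 0.1978]
tool_rot: [-0.7, 0.002, 0.714, 0.002]
force: [0.3, -0.1, -1.0]
finger_gap: 0.147
```

```bash
python3 - <<'E'
from h import *
go(.630,.1135,.16,-90)
im,C=shot('wrist','w4',None,1.5)
E
```

```text
t 6.45 tcp [0.608  0.1111 0.1978] theta -90.32 xdir [-0.02  -0.001 -1.   ] F [ 0.3 -0.1 -1. ] gap 0.147
tool delta mm [ 37.3  -2.5 -22.7]
rotvec deg [-0.32  1.15 -0.06]
```

View pics/w4.png

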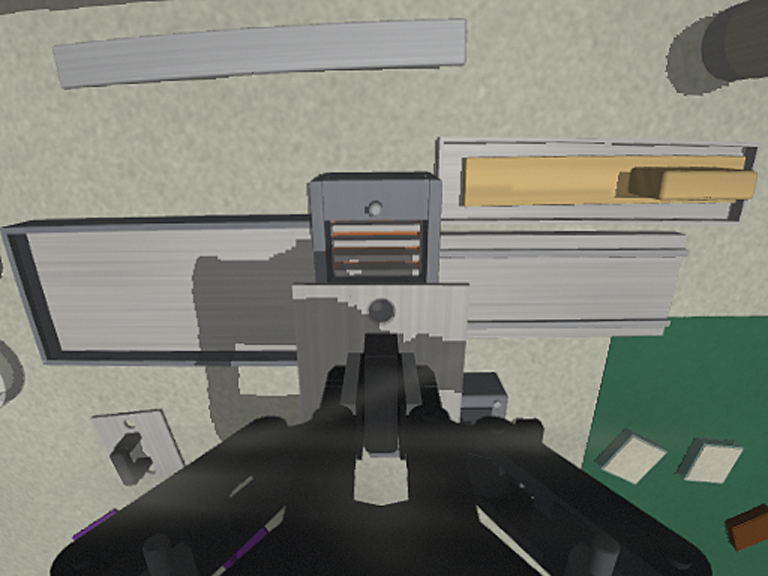

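```bash
python3 - <<'E'
from h import *
s=state();C=cam('wrist',s)
M=R.from_quat(s['tool_rot']).as_matrix()
for off in (.0355,.0285):
    h=toplane([[254,207.3]],s['tcp_pos'][2]-off,C)[0];print('hole',h.round(4),'tool',(M.T@(h-s['tcp_pos'])).round(4))
# cover edge corners front (293,284),(469,284) at 1.5x
print(toplane(np.array([[293,284],[469,284]])/1.5,s['tcp_pos'][2]-.0355,C).round(4))
print('stud',toplane([[250,139]],.09,C).round(4))
im=cv2.imread('pics/w4.png');im=cv2.resize(im,(512,384),interpolation=cv2.INTER_AREA)
cv2.imwrite('pics/w4c.png',cv2.convertScaleAbs(cv2.resize(im[110:270,180:330],None,fx=3.7,fy=3.7,interpolation=cv2.INTER_CUBIC),alpha=1.7))
E
```

```text
t 6.5 tcp [0.6171 0.1065 0.1981] theta -90.51 xdir [-0.007 -0.004 -1.   ] F [ 8.4 -1.9 -1.2] gap 0.147
hole [0.6372 0.1057 0.1626] tool [ 0.0354  0.0004 -0.0203]
hole [0.64   0.1057 0.1696] tool [ 0.0283  0.0004 -0.0231]
[[0.65   0.1429 0.1626]
 [0.6491 0.0681 0.1626]]
stud [[0.6712 0.1083 0.09  ]]
```

View pics/w4c.png

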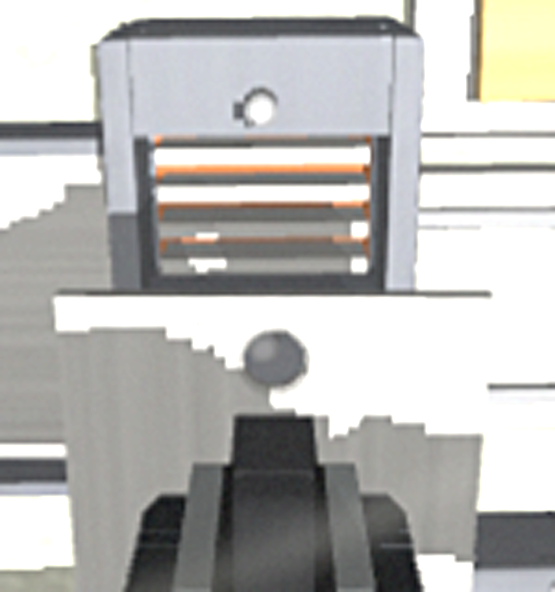

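```bash
python3 - <<'E'
from h import *
s={'tcp_pos':np.array([.608,.1111,.1978]),'tool_rot':[-0.7,.002,.714,.002]}
C=cam('wrist',s);M=R.from_quat(s['tool_rot']).as_matrix()
for off in (.0355,.0285):
    h=toplane([[254.3,207.3]],s['tcp_pos'][2]-off,C)[0];print('hole',h.round(4),'tool',(M.T@(h-s['tcp_pos'])).round(4))
e=toplane(np.array([[293,286],[469,284]])/1.5,s['tcp_pos'][2]-.0355,C);print(e.round(4),((e-s['tcp_pos'])@M).round(4))
print('stud',toplane([[250.8,138.6]],.09,C).round(4))
state()
E
```

```text
hole [0.6277 0.1104 0.1623] tool [ 0.0351  0.0006 -0.0204]
hole [0.6307 0.1104 0.1693] tool [ 0.028   0.0006 -0.0233]
[[0.6395 0.1479 0.1623]
 [0.6398 0.0732 0.1623]] [[ 0.0349 -0.0369 -0.032 ]
 [ 0.0349  0.0378 -0.0327]]
stud [[0.6612 0.1129 0.09  ]]
t 6.5 tcp [0.6171 0.1065 0.1981] theta -90.51 xdir [-0.007 -0.004 -1.   ] F [ 8.4 -1.9 -1.2] gap 0.147
```

apply_moves:
  moves:
    - {"x": 0.015,"y": -0.003,"z": -0.01,"ax": -0.5,"ay": 0.4,"az": 0.2}
    - {"x": 0.018,"y": -0.002,"z": -0.009,"ax": 0,"ay": 0,"az": 0}
    - {"x": 0.018,"y": -0.001,"z": -0.004,"ax": 0,"ay": 0,"az": 0}
    - {"x": 0.001,"y": 0,"z": 0,"ax": 0,"ay": 0,"az": 0}
    - {"x": 0,"y": 0,"z": 0,"ax": 0,"ay": 0,"az": 0}

```text
t: 6.92
tcp_pos: [0.644, 0.1077, 0.1424]
tool_rot: [0.707, -0.005, -0.707, 0.001]
force: [0.6, -0.5, -0.5]
finger_gap: 0.146
```

```bash
python3 - <<'E'
from h import *
go(.6408,.1134,.145,-90)
im,C=shot('wrist','w5')
cv2.imwrite('pics/w5c.png',cv2.convertScaleAbs(cv2.resize(im[110:270,180:330,::-1],None,fx=3.7,fy=3.7,interpolation=cv2.INTER_CUBIC),alpha=1.7))
state()
E
```

```text
t 6.92 tcp [0.644  0.1077 0.1424] theta -90.38 xdir [ 0.001 -0.008 -1.   ] F [ 0.6 -0.5 -0.5] gap 0.146
tool delta mm [-2.6 -5.6  3.3]
rotvec deg [-0.38 -0.03 -0.48]
t 6.97 tcp [0.6434 0.1078 0.1423] theta -90.37 xdir [-0.    -0.008 -1.   ] F [-0.9 -0.3 -2.5] gap 0.147
```

View pics/w5c.png

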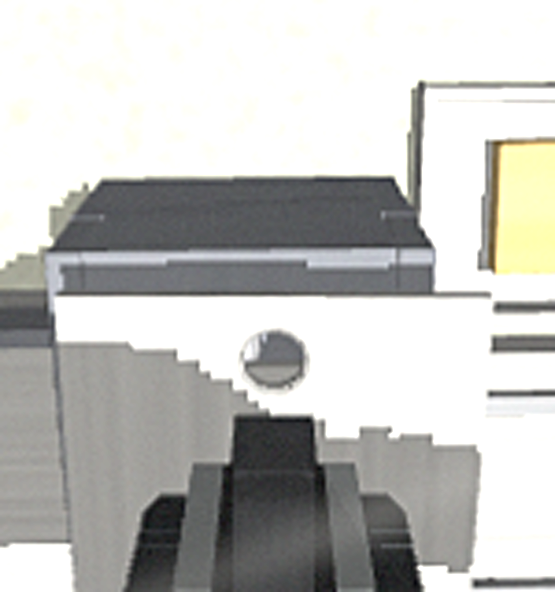

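apply_moves:
  moves:
    - {"x": 0,"y": -0.0056,"z": 0.0025,"ax": -0.4,"ay": 0,"az": -0.5}
    - {"x": 0,"y": 0,"z": 0,"ax": 0,"ay": 0,"az": 0}
    - {"x": 0,"y": 0,"z": 0,"ax": 0,"ay": 0,"az": 0}

```text
t: 7.22
tcp_pos: [0.6397, 0.1146, 0.1444]
tool_rot: [0.707, 0.001, -0.707, 0.0]
force: [-0.1, 0.6, -1.2]
finger_gap: 0.149
```

```bash
python3 - <<'E'
from h import *
go(.6408,.1134,.130,-90)
E
```

```text
t 7.22 tcp [0.6397 0.1146 0.1444] theta -89.88 xdir [ 0.     0.001 -1.   ] F [-0.1  0.6 -1.2] gap 0.149
tool delta mm [14.4  1.2 -1.1]
rotvec deg [ 0.12 -0.02  0.08]
```

apply_moves:
  moves:
    - {"x": 0.008,"y": 0.001,"z": -0.001,"ax": 0.1,"ay": 0,"az": 0}
    - {"x": 0.006,"y": 0,"z": 0,"ax": 0,"ay": 0,"az": 0}
    - {"x": 0.006,"y": 0,"z": 0,"ax": 0,"ay": 0,"az": 0}

```text
t: 7.47
tcp_pos: [0.6422, 0.1143, 0.1273]
tool_rot: [0.71, 0.001, -0.705, 0.0]
force: [-4.8, 0.3, 23.9]
finger_gap: 0.15
```

```bash
python3 - <<'E'
from h import *
go(.6408,.1134,.116,-90)
E
```

```text
t 7.47 tcp [0.6422 0.1143 0.1273] theta -89.92 xdir [ 0.007  0.001 -1.   ] F [-4.8  0.3 23.9] gap 0.15
tool delta mm [11.3  0.9  1.5]
rotvec deg [ 0.08 -0.42  0.08]
```

apply_moves:
  moves:
    - {"x": -0.002,"y": 0.0009,"z": 0.0025,"ax": 0,"ay": -0.4,"az": 0}
    - {"x": 0.002,"y": 0,"z": 0,"ax": 0,"ay": 0,"az": 0}
    - {"x": 0.003,"y": 0,"z": 0,"ax": 0,"ay": 0,"az": 0}

```text
t: 7.72
tcp_pos: [0.639, 0.1133, 0.1231]
tool_rot: [-0.707, -0.001, 0.708, -0.0]
force: [0.1, -0.2, -1.7]
finger_gap: 0.146
```

```bash
python3 - <<'E'
from h import *
go(.6408,.1134,.116,-90)
E
```

```text
t 7.72 tcp [0.639  0.1133 0.1231] theta -89.92 xdir [-0.002  0.001 -1.   ] F [ 0.1 -0.2 -1.7] gap 0.146
tool delta mm [ 7.1 -0.1 -1.8]
rotvec deg [0.08 0.09 0.07]
```

apply_moves:
  moves:
    - {"x": 0.004,"y": 0,"z": 0,"ax": 0,"ay": 0,"az": 0}
    - {"x": 0.004,"y": 0,"z": 0,"ax": 0,"ay": 0,"az": 0}
    - {"x": 0.003,"y": 0,"z": 0,"ax": 0,"ay": 0,"az": 0}

```text
t: 7.97
tcp_pos: [0.6386, 0.1132, 0.115]
tool_rot: [-0.706, -0.001, 0.708, -0.0]
force: [-10.0, -1.2, 34.5]
finger_gap: 0.147
```

```bash
python3 - <<'E'
from h import *
go(.639,.1134,.116,-90)
E
```

```text
t 7.97 tcp [0.6386 0.1132 0.115 ] theta -89.91 xdir [-0.003  0.001 -1.   ] F [-10.   -1.2  34.5] gap 0.147
tool delta mm [-1.  -0.2 -0.4]
rotvec deg [0.09 0.15 0.06]
```

apply_moves:
  moves:
    - {"x": -0.0005,"y": 0,"z": 0,"ax": 0,"ay": 0,"az": 0}
    - {"x": 0,"y": 0,"z": 0,"ax": 0,"ay": 0,"az": 0}
    - {"x": 0,"y": 0,"z": 0,"ax": 0,"ay": 0,"az": 0}
    - {"x": 0,"y": 0,"z": 0,"ax": 0,"ay": 0,"az": 0}
    - {"x": 0,"y": 0,"z": 0,"ax": 0,"ay": 0,"az": 0}
    - {"x": -0.01,"y": 0,"z": 0,"ax": 0,"ay": 0,"az": 0}
    - {"x": -0.03,"y": 0,"z": 0,"ax": 0,"ay": 0,"az": 0}
    - {"x": -0.03,"y": 0,"z": 0,"ax": 0,"ay": 0,"az": 0}
    - {"x": -0.005,"y": 0,"z": 0,"ax": 0,"ay": 0,"az": 0}
  fingers: -1

```text
t: 8.72
tcp_pos: [0.6373, 0.1129, 0.1903]
tool_rot: [-0.704, -0.001, 0.711, -0.0]
force: [0.3, 0.6, 0.8]
finger_gap: 1.002
```

```bash
python3 - <<'E'
from h import *
go(.4105,.356,.15,-82.6)
im,C=shot('wrist',None)
for n in ('wrist','side'):
  im,C=shot(n,None)
  for d in finder.cut_out('cover1',n)[:4]:
    m=d['pixels'];print(n,round(d['p'],2),m.sum(),im[m].mean(0).astype(int),rect(m,.08,C),rect(m,.004,C))
E
```

```text
t 8.72 tcp [0.6373 0.1129 0.1903] theta -89.93 xdir [-0.01   0.001 -1.   ] F [0.3 0.6 0.8] gap 1.002
tool delta mm [  42.8 -243.3  226.1]
rotvec deg [-7.33  0.57  0.1 ]
wrist 0.85 260 [133 132 129] [516.2, 285.5, 13.2, 27.7, 14.8] [448.9, 341.5, 17.5, 36.6, 14.8]
wrist 0.75 6642 [116 115 113] [630.0, 113.4, 77.0, 85.6, 90.0] [599.6, 113.6, 102.0, 113.3, 90.0]
wrist 0.75 6135 [161 138  95] [683.3, -29.5, 31.5, 184.4, 0.7] [670.2, -75.7, 41.7, 244.2, 0.7]
wrist 0.73 146 [51 26 64] [380.2, 319.5, 22.0, 24.9, 4.5] [268.8, 386.6, 29.1, 33.0, 4.5]
side 0.93 509 [96 94 93] [626.8, 109.4, 87.9, 81.3, 1.5] [654.5, 182.3, 95.9, 88.7, 1.5]
side 0.84 409 [51 25 64] [268.8, 186.8, 76.2, 70.5, 25.2] [263.9, 266.8, 83.1, 76.9, 25.2]
side 0.75 347 [65 33 81] [263.2, 331.1, 71.2, 87.9, 36.8] [257.8, 424.1, 77.7, 95.9, 36.8]
side 0.53 356 [119 117 115] [402.5, 268.9, 77.4, 78.0, 6.4] [409.7, 356.2, 84.4, 85.1, 6.4]
```

apply_moves:
  moves:
    - {"x": 0,"y": -0.0273,"z": 0.0256,"ax": 0,"ay": 0.5,"az": 0}
    - {"x": 0,"y": -0.0273,"z": 0.0256,"ax": 0,"ay": 0,"az": 0}
    - {"x": 0,"y": -0.0273,"z": 0.0256,"ax": 0,"ay": 0,"az": 0}
    - {"x": 0,"y": -0.0273,"z": 0.0256,"ax": 0,"ay": 0,"az": 0}
    - {"x": 0.007,"y": -0.0273,"z": 0.0256,"ax": 0,"ay": 0,"az": 0}
    - {"x": 0.007,"y": -0.0273,"z": 0.0256,"ax": 0,"ay": 0,"az": 0}
    - {"x": 0.007,"y": -0.0273,"z": 0.0256,"ax": 0,"ay": 0,"az": 0}
    - {"x": 0.007,"y": -0.0273,"z": 0.0256,"ax": 0,"ay": 0,"az": 0}
    - {"x": 0.007,"y": -0.0273,"z": 0.0256,"ax": 0,"ay": 0,"az": 0}
    - {"x": 0.007,"y": 0,"z": 0,"ax": -7,"ay": 0,"az": 0}

```text
t: 9.8
tcp_pos: [0.3895, 0.362, 0.13]
tool_rot: [-0.695, -0.038, 0.717, -0.042]
force: [0.6, -0.3, -0.1]
finger_gap: 0.995
```

apply_moves:
  moves:
    - {"x": 0,"y": 0,"z": 0,"ax": 0,"ay": 0,"az": 0}
    - {"x": 0,"y": 0,"z": 0,"ax": 0,"ay": 0,"az": 0}

```text
t: 9.97
tcp_pos: [0.3847, 0.3623, 0.1263]
tool_rot: [-0.692, -0.038, 0.719, -0.045]
force: [-0.3, -0.9, -0.1]
finger_gap: 1.001
```

```bash
python3 - <<'E'
from h import *
go(.4095,.3585,.06,-82.6)
im,C=shot('wrist',None)
for d in finder.cut_out('cover1','wrist')[:4]:
    m=d['pixels'];print(round(d['p'],2),m.sum(),im[m].mean(0).astype(int),rect(m,.004,C))
go(.4095,.3585,.06,-82.6)
E
```

```text
t 9.97 tcp [0.3847 0.3623 0.1263] theta -83.24 xdir [-0.038 -0.012 -0.999] F [-0.3 -0.9 -0.1] gap 1.001
tool delta mm [ 65.4   6.2 -26.8]
rotvec deg [-0.65  2.26 -0.43]
0.91 2609 [56 37 68] [261.7, 425.5, 76.8, 87.0, 37.1]
0.67 6867 [125 124 121] [408.1, 359.8, 85.1, 76.9, 7.2]
0.64 14909 [108 108 107] [534.7, 237.1, 326.6, 123.9, 72.2]
0.61 2810 [ 84  51 103] [257.5, 277.8, 99.7, 60.1, 24.8]
t 10.07 tcp [0.3861 0.3617 0.1269] theta -83.32 xdir [-0.037 -0.012 -0.999] F [-0.6 -0.5  0. ] gap 0.999
tool delta mm [ 66.    5.5 -25.3]
rotvec deg [-0.73  2.17 -0.4 ]
```

apply_moves:
  moves:
    - {"x": 0,"y": 0,"z": 0,"ax": -0.5,"ay": 2.2,"az": -0.4}
    - {"x": 0.022,"y": 0.0015,"z": -0.008,"ax": 0,"ay": 0,"az": 0}
    - {"x": 0.022,"y": 0.0015,"z": -0.008,"ax": 0,"ay": 0,"az": 0}
    - {"x": 0.022,"y": 0.0015,"z": -0.006,"ax": 0,"ay": 0,"az": 0}
    - {"x": 0,"y": 0,"z": 0,"ax": 0,"ay": 0,"az": 0}
    - {"x": 0,"y": 0,"z": 0,"ax": 0,"ay": 0,"az": 0}

```text
t: 10.57
tcp_pos: [0.4194, 0.3566, 0.0619]
tool_rot: [0.71, 0.038, -0.702, 0.035]
force: [0.6, 0.2, -0.2]
finger_gap: 0.999
```

```bash
python3 - <<'E'
from h import *
go(.4081,.3598,.030,-82.8)
E
```

```text
t 10.57 tcp [0.4194 0.3566 0.0619] theta -84.04 xdir [ 0.012  0.005 -1.   ] F [ 0.6  0.2 -0.2] gap 0.999
tool delta mm [31.8 -4.2 11.3]
rotvec deg [-1.24 -0.72  0.21]
```

apply_moves:
  moves:
    - {"x": 0,"y": -0.0042,"z": 0.011,"ax": -1.2,"ay": -0.7,"az": 0.2}
    - {"x": 0,"y": 0,"z": 0.0005,"ax": 0,"ay": 0,"az": 0}
    - {"x": 0.015,"y": 0,"z": 0.0005,"ax": 0,"ay": 0,"az": 0}
    - {"x": 0.016,"y": 0,"z": 0.0005,"ax": 0,"ay": 0,"az": 0}
    - {"x": 0.001,"y": 0,"z": 0,"ax": 0,"ay": 0,"az": 0}

```text
t: 10.98
tcp_pos: [0.4081, 0.3602, 0.0354]
tool_rot: [0.708, 0.045, -0.703, 0.042]
force: [0.4, -0.2, -0.3]
finger_gap: 1.001
```

```bash
python3 - <<'E'
from h import *
go(.4081,.3598,.030,-82.8)
E
```

```text
t 10.98 tcp [0.4081 0.3602 0.0354] theta -82.97 xdir [ 0.007  0.004 -1.   ] F [ 0.4 -0.2 -0.3] gap 1.001
tool delta mm [5.4 0.5 0.1]
rotvec deg [-0.17 -0.42  0.2 ]
```

apply_moves:
  moves:
    - {"x": 0.006,"y": 0.0005,"z": 0,"ax": 0,"ay": -0.4,"az": 0.2}
    - {"x": 0.001,"y": 0,"z": 0.0005,"ax": 0,"ay": 0,"az": 0}
    - {"x": 0.001,"y": 0,"z": 0.0005,"ax": 0,"ay": 0,"az": 0}
    - {"x": 0.001,"y": 0,"z": 0.0005,"ax": 0,"ay": 0,"az": 0}
    - {"x": 0.001,"y": 0,"z": 0.0005,"ax": 0,"ay": 0,"az": 0}
    - {"x": 0.001,"y": 0,"z": 0.0005,"ax": 0,"ay": 0,"az": 0}
    - {"x": 0.001,"y": 0,"z": 0.0005,"ax": 0,"ay": 0,"az": 0}
    - {"x": 0,"y": 0,"z": 0,"ax": 0,"ay": 0,"az": 0}
  fingers: 1

```text
t: 11.65
tcp_pos: [0.4066, 0.3612, 0.0289]
tool_rot: [0.708, 0.045, -0.703, 0.043]
force: [-0.4, 0.2, -1.6]
finger_gap: 0.156
```

```bash
python3 - <<'E'
from h import *
go(.4081,.3598,.160,-90)
E
```

```text
t 11.65 tcp [0.4066 0.3612 0.0289] theta -82.85 xdir [ 0.007  0.003 -1.   ] F [-0.4  0.2 -1.6] gap 0.156
tool delta mm [-131.1    1.2   -2.3]
rotvec deg [ 7.15 -0.43  0.16]
```

apply_moves:
  moves:
    - {"x": -0.02,"y": 0,"z": 0,"ax": 0,"ay": 0,"az": 0}
    - {"x": -0.035,"y": 0,"z": 0,"ax": 0,"ay": 0,"az": 0}
    - {"x": -0.035,"y": 0,"z": 0,"ax": 0,"ay": 0,"az": 0}
    - {"x": -0.035,"y": 0,"z": 0,"ax": 3.5,"ay": 0,"az": 0}
    - {"x": -0.01,"y": 0,"z": 0,"ax": 3.5,"ay": 0,"az": 0}

```text
t: 12.07
tcp_pos: [0.4028, 0.3589, 0.1641]
tool_rot: [-0.705, 0.002, 0.709, -0.0]
force: [0.4, -0.1, -0.9]
finger_gap: 0.156
```

apply_moves:
  moves:
    - {"x": 0,"y": 0.0345,"z": -0.018,"ax": 0,"ay": 0,"az": 0}
    - {"x": 0,"y": 0.0345,"z": -0.018,"ax": 0,"ay": 0,"az": 0}
    - {"x": 0,"y": 0.0345,"z": -0.018,"ax": 0,"ay": 0,"az": 0}
    - {"x": 0,"y": 0.0345,"z": -0.018,"ax": 0,"ay": 0,"az": 0}
    - {"x": 0,"y": 0.0345,"z": -0.018,"ax": 0,"ay": 0,"az": 0}
    - {"x": 0,"y": 0.0345,"z": -0.018,"ax": 0,"ay": 0,"az": 0}
    - {"x": 0,"y": 0.0245,"z": -0.012,"ax": 0,"ay": 0,"az": 0}
    - {"x": 0,"y": 0,"z": 0,"ax": 0,"ay": 0,"az": 0}
    - {"x": 0,"y": 0,"z": 0,"ax": 0,"ay": 0,"az": 0}

```text
t: 12.82
tcp_pos: [0.529, 0.1204, 0.1697]
tool_rot: [0.71, 0.002, -0.704, -0.0]
force: [0.2, -0.0, -1.8]
finger_gap: 0.152
```

```bash
python3 - <<'E'
from h import *
go(.5355,.1133,.125,-90)
im,C=shot('wrist','w6',None,1.5)
E
```

```text
t 12.82 tcp [0.529  0.1204 0.1697] theta -89.88 xdir [ 0.009  0.003 -1.   ] F [ 0.2 -0.  -1.8] gap 0.152
tool delta mm [44.7  7.3 -6.1]
rotvec deg [ 0.12 -0.52  0.16]
```

View pics/w6.png

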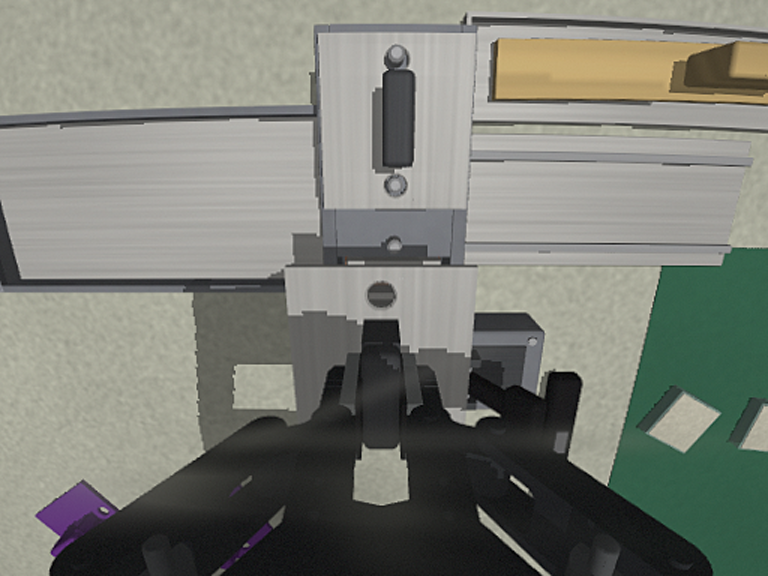

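The far cover lies over its studs, seen through both holes at (396,54) and (396,185). The held cover's hole is at (381,294) and the near bay's inner stud is at (394,243).

```bash
python3 - <<'E'
from h import *
s={'tcp_pos':np.array([.529,.1204,.1697]),'tool_rot':[.71,.002,-.704,0]}
C=cam('wrist',s);M=R.from_quat(s['tool_rot']).as_matrix()
h=toplane([[254,196]],.1697-.0249,C)[0];print('hole tool',(M.T@(h-s['tcp_pos'])).round(4))
print('stud',toplane([[262.7,162]],.089,C).round(4))
p=toplane(np.array([[396,54],[396,185]])/1.5,.089,C);print('far studs',p.round(4),'mean',p.mean(0).round(4))
state()
E
```

```text
hole tool [ 0.0252  0.0004 -0.0317]
stud [[0.57   0.1133 0.089 ]]
far studs [[0.6594 0.1134 0.089 ]
 [0.5998 0.1127 0.089 ]] mean [0.6296 0.113  0.089 ]
t 12.87 tcp [0.5291 0.1207 0.1697] theta -89.81 xdir [ 0.01   0.002 -1.   ] F [ 0.2 -0.1 -1.4] gap 0.155
```

apply_moves:
  moves:
    - {"x": 0.015,"y": 0.0074,"z": -0.0078,"ax": 0.1,"ay": -0.5,"az": 0.1}
    - {"x": 0.015,"y": 0,"z": 0,"ax": 0,"ay": 0,"az": 0}
    - {"x": 0.01,"y": 0,"z": 0,"ax": 0,"ay": 0,"az": 0}
    - {"x": 0,"y": 0,"z": 0,"ax": 0,"ay": 0,"az": 0}
    - {"x": 0,"y": 0,"z": 0,"ax": 0,"ay": 0,"az": 0}

```text
t: 13.28
tcp_pos: [0.5338, 0.1183, 0.1284]
tool_rot: [-0.706, -0.003, 0.708, -0.002]
force: [0.4, -0.1, -2.0]
finger_gap: 0.15
```

```bash
python3 - <<'E'
from h import *
go(.5367,.1133,.115,-90)
E
```

```text
t 13.28 tcp [0.5338 0.1183 0.1284] theta -89.58 xdir [-0.002  0.002 -1.   ] F [ 0.4 -0.1 -2. ] gap 0.15
tool delta mm [13.4  5.  -2.9]
rotvec deg [0.42 0.12 0.1 ]
```

apply_moves:
  moves:
    - {"x": 0.001,"y": 0.006,"z": -0.003,"ax": 0.4,"ay": 0,"az": 0.1}
    - {"x": 0.001,"y": 0,"z": 0,"ax": 0,"ay": 0,"az": 0}
    - {"x": 0.001,"y": 0,"z": 0,"ax": 0,"ay": 0,"az": 0}

```text
t: 13.53
tcp_pos: [0.5363, 0.1139, 0.1262]
tool_rot: [-0.706, -0.001, 0.708, -0.001]
force: [-0.4, 0.5, -0.3]
finger_gap: 0.155
```

```bash
python3 - <<'E'
from h import *
go(.5367,.1133,.115,-90)
E
```

```text
t 13.53 tcp [0.5363 0.1139 0.1262] theta -89.82 xdir [-0.002 -0.    -1.   ] F [-0.4  0.5 -0.3] gap 0.155
tool delta mm [11.2  0.6 -0.4]
rotvec deg [ 0.18  0.1  -0.  ]
```

apply_moves:
  moves:
    - {"x": 0.005,"y": 0.0006,"z": -0.0003,"ax": 0.2,"ay": 0,"az": 0}
    - {"x": 0.004,"y": 0,"z": 0,"ax": 0,"ay": 0,"az": 0}
    - {"x": 0.003,"y": 0,"z": 0,"ax": 0,"ay": 0,"az": 0}

```text
t: 13.78
tcp_pos: [0.5378, 0.1133, 0.115]
tool_rot: [0.708, -0.0, -0.706, -0.0]
force: [0.9, -0.5, -1.0]
finger_gap: 0.154
```

```bash
python3 - <<'E'
from h import *
go(.5367,.1133,.105,-90)
E
```

```text
t 13.78 tcp [0.5378 0.1133 0.115 ] theta -90.03 xdir [ 0.002  0.    -1.   ] F [ 0.9 -0.5 -1. ] gap 0.154
tool delta mm [10.   0.   1.2]
rotvec deg [-0.03 -0.14  0.  ]
```

apply_moves:
  moves:
    - {"x": 0.004,"y": 0,"z": 0.0006,"ax": 0,"ay": 0,"az": 0}
    - {"x": 0.004,"y": 0,"z": 0.0003,"ax": 0,"ay": 0,"az": 0}
    - {"x": 0.003,"y": 0,"z": 0,"ax": 0,"ay": 0,"az": 0}
    - {"x": 0.002,"y": 0,"z": 0,"ax": 0,"ay": 0,"az": 0}

```text
t: 14.12
tcp_pos: [0.5369, 0.1132, 0.1044]
tool_rot: [0.708, -0.0, -0.706, -0.0]
force: [-6.8, -0.3, 27.1]
finger_gap: 0.151
```

```bash
python3 - <<'E'
from h import *
go(.5367,.1133,.105,-90)
E
```

```text
t 14.12 tcp [0.5369 0.1132 0.1044] theta -90.04 xdir [ 0.003 -0.    -1.   ] F [-6.8 -0.3 27.1] gap 0.151
tool delta mm [-0.6 -0.1  0.2]
rotvec deg [-0.04 -0.15 -0.  ]
```

apply_moves:
  moves:
    - {"x": -0.0005,"y": 0,"z": 0,"ax": 0,"ay": 0,"az": 0}
    - {"x": 0,"y": 0,"z": 0,"ax": 0,"ay": 0,"az": 0}
    - {"x": 0,"y": 0,"z": 0,"ax": 0,"ay": 0,"az": 0}
    - {"x": 0,"y": 0,"z": 0,"ax": 0,"ay": 0,"az": 0}
    - {"x": 0,"y": 0,"z": 0,"ax": 0,"ay": 0,"az": 0}
    - {"x": -0.01,"y": 0,"z": 0,"ax": 0,"ay": 0,"az": 0}
    - {"x": -0.03,"y": 0,"z": 0,"ax": 0,"ay": 0,"az": 0}
    - {"x": -0.03,"y": 0,"z": 0,"ax": 0,"ay": 0,"az": 0}
    - {"x": -0.015,"y": 0,"z": 0,"ax": 0,"ay": 0,"az": 0}
  fingers: -1

```text
t: 14.87
tcp_pos: [0.5339, 0.1129, 0.1893]
tool_rot: [-0.704, 0.0, 0.71, 0.0]
force: [0.7, 0.3, 0.2]
finger_gap: 1.002
```

apply_moves:
  moves:
    - {"x": 0,"y": 0.032,"z": 0.018,"ax": 0,"ay": 0,"az": 0}
    - {"x": 0,"y": 0.032,"z": 0.018,"ax": 0,"ay": 0,"az": 0}
    - {"x": 0,"y": 0.032,"z": 0.018,"ax": 0,"ay": 0,"az": 0}
    - {"x": 0,"y": 0.032,"z": 0.018,"ax": -7,"ay": 0,"az": 0}
    - {"x": 0,"y": 0,"z": 0,"ax": -7.1,"ay": 0,"az": 0}
    - {"x": 0,"y": 0,"z": 0,"ax": -7.1,"ay": 0,"az": 0}
    - {"x": 0,"y": 0,"z": 0,"ax": -7.1,"ay": 0,"az": 0}
    - {"x": 0,"y": 0,"z": 0,"ax": -7.1,"ay": 0,"az": 0}
    - {"x": 0,"y": 0,"z": 0,"ax": -7.1,"ay": 0,"az": 0}
    - {"x": 0,"y": 0,"z": 0,"ax": -7.1,"ay": 0,"az": 0}
  fingers: 1

```text
t: 15.7
tcp_pos: [0.4659, -0.0178, 0.2005]
tool_rot: [0.644, 0.297, -0.637, 0.302]
force: [0.5, -0.0, 1.2]
finger_gap: 0.001
```

apply_moves:
  moves:
    - {"x": 0,"y": 0,"z": 0,"ax": -7.1,"ay": 0,"az": 0}
    - {"x": 0,"y": 0,"z": 0,"ax": -7.1,"ay": 0,"az": 0}
    - {"x": 0,"y": 0,"z": 0,"ax": -7.1,"ay": 0,"az": 0}
    - {"x": 0,"y": 0,"z": 0,"ax": -7.1,"ay": 0,"az": 0}
    - {"x": 0,"y": 0,"z": 0,"ax": -7.1,"ay": 0,"az": 0}
    - {"x": 0,"y": 0,"z": 0,"ax": 0,"ay": 0,"az": 0}

```text
t: 16.2
tcp_pos: [0.4659, -0.018, 0.2035]
tool_rot: [0.519, 0.479, -0.514, 0.487]
force: [-0.9, -0.5, 0.0]
finger_gap: -0.003
```

```bash
python3 - <<'E'
from h import *
go(.463,-.01,.102,0)
im,C=shot('wrist','w7',None,1.5)
for n in ('wrist','side'):
  im,C=shot(n,None)
  for d in finder.cut_out('cover1',n)[:5]:
    m=d['pixels'];print(n,round(d['p'],2),m.sum(),im[m].mean(0).astype(int),rect(m,.08,C))
print([(np.round(d['at'],4).tolist(),round(d['p'],2)) for d in finder.mark_of('isolator_tip','side')])
E
```

```text
t 16.2 tcp [ 0.4659 -0.018   0.2035] theta -3.89 xdir [ 0.014 -0.003 -1.   ] F [-0.9 -0.5  0. ] gap -0.003
tool delta mm [101.5  -4.8  -8. ]
rotvec deg [-3.89  0.15 -0.79]
wrist 0.79 7547 [142 141 138] [629.8, 107.1, 88.8, 66.3, 0.3]
wrist 0.71 8346 [159 158 155] [538.2, 108.8, 69.1, 85.9, 88.9]
side 0.8 285 [133 131 129] [539.7, 105.8, 77.6, 72.3, 0.2]
side 0.74 511 [119 117 116] [628.1, 107.5, 85.8, 83.9, 0.7]
side 0.71 422 [80 42 98] [269.1, 189.3, 77.7, 74.7, 25.7]
side 0.66 351 [ 86  47 105] [265.9, 332.6, 72.4, 91.2, 32.8]
[([0.4588, 0.0291, 0.1], 0.62)]
```

View pics/w7.png

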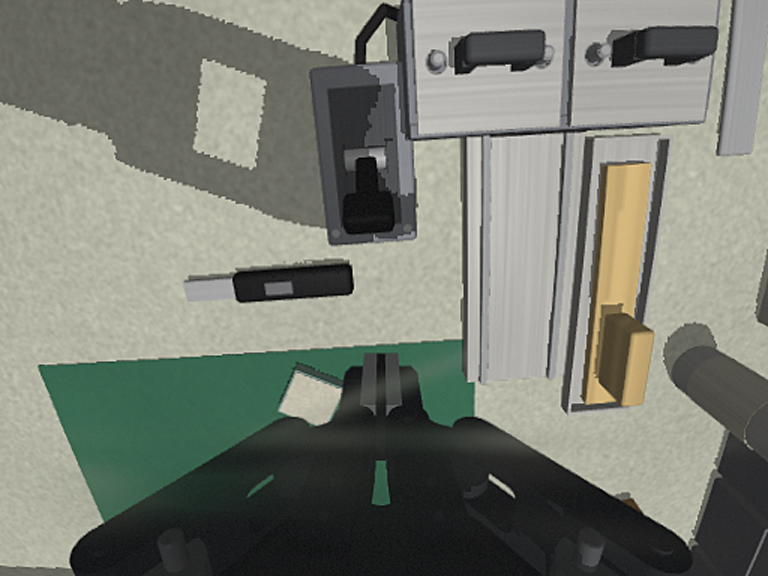

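apply_moves:
  moves:
    - {"x": 0.033,"y": -0.0015,"z": 0,"ax": -3.9,"ay": 0,"az": -0.8}
    - {"x": 0.034,"y": -0.0015,"z": 0,"ax": 0,"ay": 0,"az": 0}
    - {"x": 0.034,"y": 0,"z": 0,"ax": 0,"ay": 0,"az": 0}
    - {"x": 0.001,"y": 0,"z": 0,"ax": 0,"ay": 0,"az": 0}

```text
t: 16.83
tcp_pos: [0.4682, -0.0195, 0.1007]
tool_rot: [0.502, 0.495, -0.5, 0.503]
force: [-0.3, -0.6, 0.5]
finger_gap: -0.002
```

```bash
python3 - <<'E'
from h import *
go(.463,.062,.102,0)
E
```

```text
t 16.83 tcp [ 0.4682 -0.0195  0.1007] theta -0.24 xdir [ 0.01  -0.006 -1.   ] F [-0.3 -0.6  0.5] gap -0.002
tool delta mm [ -1.8  -5.5 -81.5]
rotvec deg [-0.24  0.33 -0.6 ]
```

apply_moves:
  moves:
    - {"x": 0,"y": -0.003,"z": -0.014,"ax": 0,"ay": 0,"az": -0.5}
    - {"x": 0,"y": -0.002,"z": -0.014,"ax": 0,"ay": 0,"az": 0}
    - {"x": 0,"y": 0,"z": -0.014,"ax": 0,"ay": 0,"az": 0}
    - {"x": 0,"y": 0,"z": -0.014,"ax": 0,"ay": 0,"az": 0}
    - {"x": 0,"y": 0,"z": -0.014,"ax": 0,"ay": 0,"az": 0}
    - {"x": 0,"y": 0,"z": -0.014,"ax": 0,"ay": 0,"az": 0}

```text
t: 17.33
tcp_pos: [0.4658, 0.0643, 0.1037]
tool_rot: [-0.502, -0.494, 0.505, -0.498]
force: [-0.0, -0.2, -0.8]
finger_gap: -0.0
```

apply_moves:
  moves:
    - {"x": 0,"y": 0,"z": 0.001,"ax": 0,"ay": 0,"az": 0}
    - {"x": 0,"y": 0,"z": 0.02,"ax": 0,"ay": 0,"az": 0}
    - {"x": 0,"y": 0,"z": 0.035,"ax": 0,"ay": 0,"az": 0}
    - {"x": 0,"y": 0,"z": 0.035,"ax": 0,"ay": 0,"az": 0}

```text
t: 17.67
tcp_pos: [0.4663, -0.022, 0.11]
tool_rot: [0.5, 0.496, -0.5, 0.503]
force: [0.4, -0.5, 0.1]
finger_gap: -0.0
```

```bash
python3 - <<'E'
from h import *
state()
im,C=shot('wrist','w8',None,1.5)
for n in ('side','scene','wrist'):
  if n!='wrist': im,C=shot(n,None)
  print([(np.round(d['at'],4).tolist(),round(d['p'],2)) for d in finder.mark_of('isolator_tip',n)])
im,C=shot('side',None)
for d in finder.cut_out('block1','side')[:9]:
    m=d['pixels'];print(round(d['p'],2),m.sum(),im[m].mean(0).astype(int),rect(m,.012,C))
E
```

```text
t 17.67 tcp [ 0.4663 -0.022   0.11  ] theta -0.04 xdir [ 0.007 -0.007 -1.   ] F [ 0.4 -0.5  0.1] gap -0.0
[]
[([0.4621, 0.1001, 0.0973], 0.65)]
[([0.4606, 0.0967, 0.0984], 0.73)]
0.85 470 [155 154 143] [377.2, -359.2, 51.0, 52.1, 22.7]
0.85 454 [150 150 139] [470.3, -343.0, 52.0, 53.5, 74.8]
0.84 528 [85 56 32] [273.5, -334.5, 53.4, 54.6, 28.3]
0.71 376 [153 153 142] [385.2, -243.1, 53.6, 48.5, 78.9]
0.66 375 [141 144 132] [393.6, -152.1, 58.4, 55.7, 60.0]
```

apply_moves:
  moves:
    - {"x": -0.01,"y": -0.018,"z": 0.0325,"ax": 0,"ay": 0,"az": 0}
    - {"x": -0.01,"y": -0.018,"z": 0.0325,"ax": 0,"ay": 0,"az": 0}
    - {"x": -0.01,"y": -0.018,"z": 0.0325,"ax": 0,"ay": 0,"az": 0}
    - {"x": 0,"y": -0.018,"z": 0.0325,"ax": 0,"ay": 0,"az": 0}
    - {"x": 0,"y": 0,"z": 0,"ax": 7.1,"ay": 0,"az": 0}
    - {"x": 0,"y": 0,"z": 0,"ax": 7.1,"ay": 0,"az": 0}
    - {"x": 0,"y": 0,"z": 0,"ax": 7.1,"ay": 0,"az": 0}
    - {"x": 0,"y": 0,"z": 0,"ax": 7.1,"ay": 0,"az": 0}
    - {"x": 0,"y": 0,"z": 0,"ax": 0,"ay": 0,"az": 0}
  fingers: -1

```text
t: 18.82
tcp_pos: [0.3931, -0.1488, 0.1409]
tool_rot: [0.606, 0.362, -0.605, 0.369]
force: [0.3, 1.1, -0.3]
finger_gap: 1.001
```

```bash
cat >> h.py <<'E'
def blocks(z=.012):
    state();im,C=shot('wrist',None)
    for d in finder.cut_out('block1','wrist')[:6]:
        m=d['pixels'];c=im[m].mean(0).astype(int);r=rect(m,z,C)
        print(round(d['p'],2),m.sum(),c,r)
E
python3 - <<'E'
from h import *
blocks();go(.394,-.152,.06,-29)
E
```

```text
t 18.82 tcp [ 0.3931 -0.1488  0.1409] theta -27.77 xdir [ 0.007 -0.007 -1.   ] F [ 0.3  1.1 -0.3] gap 1.001
0.78 2464 [179 182 168] [395.5, -146.1, 52.8, 49.9, 61.7]
0.76 1943 [193 197 182] [385.3, -235.9, 56.9, 50.5, 79.9]
0.75 713 [166 173 158] [486.4, -332.2, 33.1, 62.0, 6.7]
0.73 1065 [171 176 161] [379.2, -348.3, 52.6, 52.9, 23.3]
0.5 219 [59 67 51] [294.5, -305.9, 15.0, 40.0, 45.1]
t 18.92 tcp [ 0.3931 -0.1487  0.1409] theta -27.45 xdir [ 0.007 -0.007 -1.   ] F [-0.4  0.3 -0.3] gap 1.001
tool delta mm [80.9  1.6  2.3]
rotvec deg [ 1.55  0.15 -0.52]
```

apply_moves:
  moves:
    - {"x": 0.0,"y": 0.0015,"z": -0.001,"ax": 0.8,"ay": 0,"az": -0.5}
    - {"x": 0.032,"y": 0.0005,"z": 0,"ax": 0,"ay": 0,"az": 0}
    - {"x": 0.032,"y": 0,"z": 0,"ax": 0,"ay": 0,"az": 0}
    - {"x": 0.032,"y": 0,"z": 0,"ax": 0,"ay": 0,"az": 0}
    - {"x": 0.001,"y": 0,"z": 0,"ax": 0,"ay": 0,"az": 0}

```text
t: 19.33
tcp_pos: [0.4007, -0.1493, 0.0422]
tool_rot: [0.605, 0.363, -0.604, 0.37]
force: [-0.5, -0.7, 0.9]
finger_gap: 1.004
```

```bash
python3 - <<'E'
from h import *
go(.3955,-.1475,.0175,-28.3)
E
```

```text
t 19.33 tcp [ 0.4007 -0.1493  0.0422] theta -27.51 xdir [ 0.006 -0.008 -1.   ] F [-0.5 -0.7  0.9] gap 1.004
tool delta mm [24.6 -5.6  0.7]
rotvec deg [ 0.79  0.23 -0.53]
```

apply_moves:
  moves:
    - {"x": 0.012,"y": -0.004,"z": 0,"ax": 0.8,"ay": 0.2,"az": -0.5}
    - {"x": 0.0125,"y": -0.0025,"z": 0,"ax": 0,"ay": 0,"az": 0}
    - {"x": 0.001,"y": 0,"z": 0,"ax": 0,"ay": 0,"az": 0}

```text
t: 19.58
tcp_pos: [0.3957, -0.1453, 0.0157]
tool_rot: [-0.606, -0.365, 0.607, -0.363]
force: [-0.4, 0.0, 1.2]
finger_gap: 1.0
```

apply_moves:
  moves:
    - {"x": 0.001,"y": -0.0005,"z": 0,"ax": 0,"ay": 0,"az": 0}
    - {"x": 0.001,"y": -0.0005,"z": 0,"ax": 0,"ay": 0,"az": 0}
    - {"x": 0.001,"y": -0.0005,"z": 0,"ax": 0,"ay": 0,"az": 0}
    - {"x": 0.001,"y": -0.0005,"z": 0,"ax": 0,"ay": 0,"az": 0}
    - {"x": 0.001,"y": -0.0005,"z": 0,"ax": 0,"ay": 0,"az": 0}
  fingers: 1
  squeeze: 40

```text
t: 20.0
tcp_pos: [0.3963, -0.1451, 0.0158]
tool_rot: [0.606, 0.363, -0.605, 0.367]
force: [-0.3, 0.7, 2.7]
finger_gap: 0.571
```

```bash
python3 - <<'E'
from h import *
go(.3955,-.1475,.0175,-28.3)
im,C=shot('wrist','w9',None,1.5)
E
```

```text
t 20.0 tcp [ 0.3963 -0.1451  0.0158] theta -27.81 xdir [ 0.004 -0.003 -1.   ] F [-0.3  0.7  2.7] gap 0.571
tool delta mm [-1.7  0.5  2.5]
rotvec deg [ 0.49  0.06 -0.3 ]
```

View pics/w9.png

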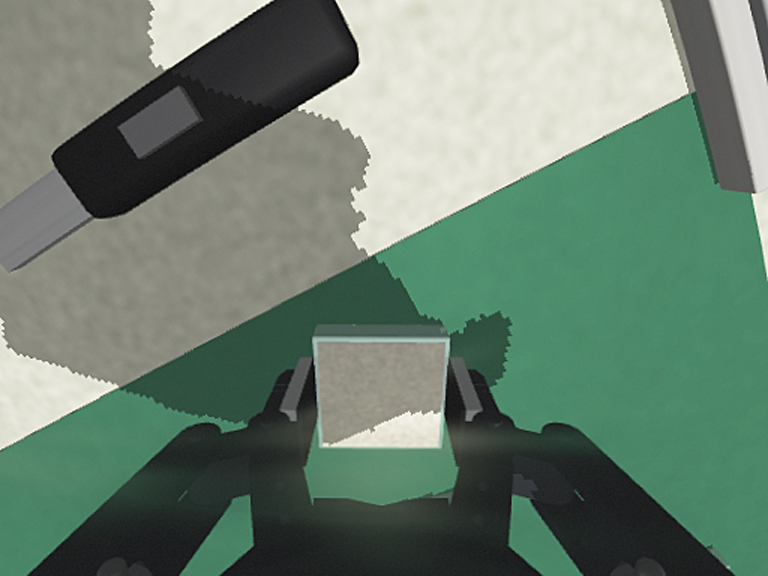

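apply_moves:
  moves:
    - {"x": -0.015,"y": 0,"z": 0,"ax": 0,"ay": 0,"az": 0}
    - {"x": -0.035,"y": 0,"z": 0,"ax": 0,"ay": 0,"az": 0}
    - {"x": -0.035,"y": 0,"z": 0,"ax": -7,"ay": 0,"az": 0}
    - {"x": -0.02,"y": 0,"z": 0,"ax": -7,"ay": 0,"az": 0}
    - {"x": 0,"y": 0,"z": 0,"ax": -7,"ay": 0,"az": 0}
    - {"x": 0,"y": 0,"z": 0,"ax": -7,"ay": 0,"az": 0}

```text
t: 20.55
tcp_pos: [0.3964, -0.1453, 0.1269]
tool_rot: [0.496, 0.501, -0.496, 0.507]
force: [-0.5, -0.0, -0.0]
finger_gap: 0.571
```

apply_moves:
  moves:
    - {"x": 0,"y": 0.026,"z": -0.026,"ax": 0,"ay": 0,"az": 0}
    - {"x": 0,"y": 0.026,"z": -0.026,"ax": 0,"ay": 0,"az": 0}
    - {"x": 0,"y": 0.026,"z": -0.026,"ax": 0,"ay": 0,"az": 0}
    - {"x": 0,"y": 0.026,"z": -0.026,"ax": 0,"ay": 0,"az": 0}
    - {"x": 0,"y": 0.026,"z": -0.026,"ax": 0,"ay": 0,"az": 0}
    - {"x": 0,"y": 0.026,"z": -0.026,"ax": 0,"ay": 0,"az": 0}
    - {"x": 0,"y": 0.026,"z": -0.026,"ax": 0,"ay": 0,"az": 0}
    - {"x": 0,"y": 0,"z": 0,"ax": 0,"ay": 0,"az": 0}

```text
t: 21.22
tcp_pos: [0.5838, 0.0452, 0.1325]
tool_rot: [0.499, 0.497, -0.494, 0.509]
force: [0.6, 0.7, -0.5]
finger_gap: 0.573
```

```bash
cat >> h.py <<'E'
def held(off):
    """held block centre in tool frame; off = TCP height above block top"""
    s=state();im,C=shot('wrist',None,None);M=R.from_quat(s['tool_rot']).as_matrix()
    g=(im.min(2)>70)&((im.max(2).astype(int)-im.min(2))<45)
    n,l,st,_=cv2.connectedComponentsWithStats(g.astype(np.uint8))
    for d in finder.cut_out('block1','wrist')[:4]:
        m=d['pixels'];ys,xs=np.where(m);r=rect(m,s['tcp_pos'][2]-off,C)
        p=M.T@(np.array([r[0]/1000,r[1]/1000,s['tcp_pos'][2]-off])-s['tcp_pos'])
        print(round(d['p'],2),'px',xs.mean().round(),ys.mean().round(),r[2:],'tool',p.round(4))
E
python3 - <<'E'
from h import *
s={'tcp_pos':np.array([.3963,-.1451,.0158]),'tool_rot':[.606,.363,-.605,.367]}
C=cam('wrist',s);M=R.from_quat(s['tool_rot']).as_matrix()
p=toplane(np.array([[314,338],[448,338],[443,448],[320,448]])/1.5,.012,C);print(((p-s['tcp_pos'])@M).round(4))
held(.004);go(.583,.0453,.0325,0)
E
```

```text
[[ 0.0036 -0.0232 -0.0218]
 [ 0.0039  0.0249 -0.0216]
 [ 0.004   0.0258  0.0277]
 [ 0.0037 -0.0237  0.0273]]
t 21.22 tcp [0.5838 0.0452 0.1325] theta 0.71 xdir [ 0.017 -0.007 -1.   ] F [ 0.6  0.7 -0.5] gap 0.573
0.41 px 124.0 380.0 [10.9, 4.0, 55.8] tool [ 0.0032 -0.092   0.1017]
t 21.32 tcp [0.5787 0.0424 0.1315] theta 0.64 xdir [ 0.009 -0.008 -1.   ] F [-0.6 -0.5 -0.4] gap 0.572
tool delta mm [99.   3.5 -3.7]
rotvec deg [ 0.64  0.47 -0.51]
```

apply_moves:
  moves:
    - {"x": 0.03,"y": 0.001,"z": -0.002,"ax": 0.6,"ay": 0.4,"az": -0.5}
    - {"x": 0.03,"y": 0.001,"z": -0.002,"ax": 0,"ay": 0,"az": 0}
    - {"x": 0.022,"y": 0,"z": -0.001,"ax": 0,"ay": 0,"az": 0}
    - {"x": 0,"y": 0,"z": 0,"ax": 0,"ay": 0,"az": 0}
    - {"x": 0,"y": 0,"z": 0,"ax": 0,"ay": 0,"az": 0}

```text
t: 21.73
tcp_pos: [0.5763, 0.0429, 0.0492]
tool_rot: [-0.499, -0.499, 0.502, -0.499]
force: [-0.1, 0.6, 0.4]
finger_gap: 0.57
```

```bash
python3 - <<'E'
from h import *
go(.583,.048,.0325,0)
E
```

```text
t 21.73 tcp [0.5763 0.0429 0.0492] theta -0.18 xdir [-0.003 -0.002 -1.   ] F [-0.1  0.6  0.4] gap 0.57
tool delta mm [16.6  6.7 -5.2]
rotvec deg [-0.18  0.13  0.19]
```

apply_moves:
  moves:
    - {"x": 0.001,"y": 0.0067,"z": -0.0055,"ax": -0.2,"ay": 0,"az": 0.2}
    - {"x": 0,"y": 0.0005,"z": 0,"ax": 0,"ay": 0,"az": 0}
    - {"x": 0.005,"y": 0,"z": 0,"ax": 0,"ay": 0,"az": 0}
    - {"x": 0.005,"y": 0,"z": 0,"ax": 0,"ay": 0,"az": 0}

```text
t: 22.07
tcp_pos: [0.5851, 0.0463, 0.0424]
tool_rot: [0.501, 0.497, -0.5, 0.502]
force: [0.2, 0.4, -0.5]
finger_gap: 0.572
```

```bash
python3 - <<'E'
from h import *
go(.583,.048,.0325,0)
E
```

```text
t 22.07 tcp [0.5851 0.0463 0.0424] theta -0.14 xdir [ 0.006 -0.003 -1.   ] F [ 0.2  0.4 -0.5] gap 0.572
tool delta mm [ 9.9 -2.1 -1.7]
rotvec deg [-0.14  0.18 -0.32]
```

apply_moves:
  moves:
    - {"x": 0.003,"y": -0.002,"z": -0.0017,"ax": 0,"ay": 0,"az": -0.3}
    - {"x": 0.003,"y": 0,"z": 0,"ax": 0,"ay": 0,"az": 0}
    - {"x": 0.003,"y": 0,"z": 0,"ax": 0,"ay": 0,"az": 0}
    - {"x": 0.002,"y": 0,"z": 0,"ax": 0,"ay": 0,"az": 0}

```text
t: 22.4
tcp_pos: [0.584, 0.0479, 0.0352]
tool_rot: [0.5, 0.498, -0.501, 0.501]
force: [-4.9, 0.3, 23.3]
finger_gap: 0.574
```

```bash
python3 - <<'E'
from h import *
go(.583,.048,.032,0)
E
```

```text
t 22.4 tcp [0.584  0.0479 0.0352] theta -0.1 xdir [ 0.003 -0.004 -1.   ] F [-4.9  0.3 23.3] gap 0.574
tool delta mm [ 3.2 -1.1 -0.1]
rotvec deg [-0.1   0.23 -0.16]
```

apply_moves:
  moves:
    - {"x": -0.001,"y": -0.0005,"z": 0,"ax": 0,"ay": 0,"az": 0}
    - {"x": 0,"y": 0,"z": 0,"ax": 0,"ay": 0,"az": 0}
    - {"x": 0,"y": 0,"z": 0,"ax": 0,"ay": 0,"az": 0}
    - {"x": 0,"y": 0,"z": 0,"ax": 0,"ay": 0,"az": 0}
    - {"x": -0.03,"y": 0,"z": 0,"ax": 0,"ay": 0,"az": 0}
    - {"x": -0.035,"y": 0,"z": 0,"ax": 0,"ay": 0,"az": 0}
    - {"x": -0.035,"y": 0,"z": 0,"ax": 0,"ay": 0,"az": 0}
    - {"x": 0,"y": 0,"z": 0,"ax": 0,"ay": 0,"az": 0}
  fingers: -1

```text
t: 23.07
tcp_pos: [0.5816, 0.0488, 0.1355]
tool_rot: [-0.498, -0.5, 0.503, -0.499]
force: [0.0, 0.1, -0.2]
finger_gap: 1.002
```

```bash
python3 - <<'E'
from h import *
blocks(.028)
go(.386,-.240,.14,-10)
E
```

```text
t 23.07 tcp [0.5816 0.0488 0.1355] theta -0.07 xdir [-0.006 -0.003 -1.   ] F [ 0.   0.1 -0.2] gap 1.002
0.9 685 [125 132 120] [401.7, -198.7, 42.3, 51.0, 81.3]
0.86 1982 [191 189 172] [584.2, 39.2, 38.9, 50.0, 88.7]
0.57 3803 [165 143  99] [664.1, -42.5, 35.8, 196.4, 1.1]
t 23.17 tcp [0.5784 0.049  0.1312] theta -0.08 xdir [-0.014 -0.002 -1.   ] F [-0.2  0.1 -0.1] gap 0.999
tool delta mm [  -5.4 -192.1  289.2]
rotvec deg [9.92 0.2  0.8 ]
```

apply_moves:
  moves:
    - {"x": 0,"y": -0.0214,"z": 0.032,"ax": 0,"ay": 0,"az": 0.4}
    - {"x": 0,"y": -0.0214,"z": 0.032,"ax": 0,"ay": 0,"az": 0}
    - {"x": 0,"y": -0.0214,"z": 0.032,"ax": 0,"ay": 0,"az": 0}
    - {"x": 0,"y": -0.0214,"z": 0.032,"ax": 0,"ay": 0,"az": 0}
    - {"x": 0,"y": -0.0214,"z": 0.032,"ax": 0,"ay": 0,"az": 0}
    - {"x": 0,"y": -0.0214,"z": 0.032,"ax": 0,"ay": 0,"az": 0}
    - {"x": 0,"y": -0.0214,"z": 0.032,"ax": 0,"ay": 0,"az": 0}
    - {"x": 0,"y": -0.0214,"z": 0.032,"ax": 0,"ay": 0,"az": 0}
    - {"x": 0,"y": -0.0214,"z": 0.032,"ax": 5,"ay": 0,"az": 0}
    - {"x": 0,"y": 0,"z": 0,"ax": 5,"ay": 0,"az": 0}

```text
t: 24.0
tcp_pos: [0.3749, -0.245, 0.1196]
tool_rot: [-0.537, -0.463, 0.544, -0.448]
force: [0.9, 0.6, 0.1]
finger_gap: 1.001
```

apply_moves:
  moves:
    - {"x": 0,"y": 0,"z": 0,"ax": 0,"ay": 0,"az": 0}
    - {"x": 0,"y": 0,"z": 0,"ax": 0,"ay": 0,"az": 0}

```text
t: 24.17
tcp_pos: [0.3719, -0.2461, 0.1171]
tool_rot: [-0.539, -0.463, 0.546, -0.444]
force: [0.2, -0.5, 0.4]
finger_gap: 1.0
```

```bash
python3 - <<'E'
from h import *
blocks()
go(.386,-.238,.0205,-10.3)
E
```

```text
t 24.17 tcp [ 0.3719 -0.2461  0.1171] theta -10.19 xdir [-0.025  0.014 -1.   ] F [ 0.2 -0.5  0.4] gap 1.0
0.71 2952 [187 189 177] [385.2, -237.2, 51.5, 49.5, 80.3]
0.69 1382 [200 205 193] [482.0, -327.6, 37.9, 71.1, 31.1]
0.69 1324 [113  82  52] [287.3, -334.0, 72.8, 41.0, 62.9]
0.64 2152 [198 204 190] [378.6, -354.0, 53.0, 57.9, 23.5]
0.41 2708 [180 179 176] [565.5, -125.5, 28.0, 66.8, 87.3]
t 24.27 tcp [ 0.3725 -0.245   0.1173] theta -10.07 xdir [-0.025  0.014 -1.   ] F [-0.7  0.4 -0.3] gap 1.006
tool delta mm [96.6 14.7 -8.3]
rotvec deg [ 0.22 -0.55  1.53]
```

apply_moves:
  moves:
    - {"x": 0.015,"y": 0.003,"z": -0.004,"ax": 0.2,"ay": -0.5,"az": 1.5}
    - {"x": 0.02,"y": 0.002,"z": -0.002,"ax": 0,"ay": 0,"az": 0}
    - {"x": 0.02,"y": 0,"z": 0,"ax": 0,"ay": 0,"az": 0}
    - {"x": 0,"y": 0,"z": 0,"ax": 0,"ay": 0,"az": 0}

```text
t: 24.6
tcp_pos: [0.3818, -0.2358, 0.0611]
tool_rot: [0.54, 0.456, -0.539, 0.459]
force: [-0.1, -0.5, 0.4]
finger_gap: 1.002
```

```bash
python3 - <<'E'
from h import *
go(.3852,-.2383,.0205,-10.3)
E
```

```text
t 24.6 tcp [ 0.3818 -0.2358  0.0611] theta -9.41 xdir [ 0.003 -0.002 -1.   ] F [-0.1 -0.5  0.4] gap 1.002
tool delta mm [40.6  3.6  1.9]
rotvec deg [ 0.89  0.07 -0.2 ]
```

apply_moves:
  moves:
    - {"x": 0.014,"y": 0.0025,"z": 0.002,"ax": 0.9,"ay": 0,"az": -0.2}
    - {"x": 0.0135,"y": 0,"z": 0,"ax": 0,"ay": 0,"az": 0}
    - {"x": 0.0125,"y": 0,"z": 0,"ax": 0,"ay": 0,"az": 0}
    - {"x": 0.001,"y": 0,"z": 0,"ax": 0,"ay": 0,"az": 0}

```text
t: 24.93
tcp_pos: [0.387, -0.2338, 0.0199]
tool_rot: [-0.539, -0.457, 0.54, -0.457]
force: [0.2, -0.4, -0.3]
finger_gap: 1.002
```

apply_moves:
  moves:
    - {"x": 0.001,"y": -0.0005,"z": 0,"ax": 0,"ay": 0,"az": 0}
    - {"x": 0.001,"y": -0.0005,"z": 0,"ax": 0,"ay": 0,"az": 0}
    - {"x": 0.001,"y": -0.0005,"z": 0,"ax": 0,"ay": 0,"az": 0}
    - {"x": 0.001,"y": -0.0005,"z": 0,"ax": 0,"ay": 0,"az": 0}
    - {"x": 0.001,"y": -0.0005,"z": 0,"ax": 0,"ay": 0,"az": 0}
  fingers: 1

```text
t: 25.35
tcp_pos: [0.3869, -0.2319, 0.0186]
tool_rot: [-0.538, -0.457, 0.538, -0.46]
force: [1.2, 1.0, 2.0]
finger_gap: 0.575
```

```bash
cat >> h.py <<'E'
def grip(zt=.012):
    """block between the jaws, resting on a surface with its top at zt: edges in tool frame from bright face pixels"""
    s=state();im,C=shot('wrist',None);M=R.from_quat(s['tool_rot']).as_matrix()
    b=None
    for d in finder.cut_out('block1','wrist'):
        m=d['pixels'];ys,xs=np.where(m)
        if len(xs)>500 and 225<xs.mean()<285 and ys.mean()>200: b=m;break
    if b is None: print('no mask');return
    P=np.argwhere(b)[:,::-1];P=P[np.abs(P[:,0]-254)<30]
    q=(toplane(P,zt,C)-s['tcp_pos'])@M
    print('tool z range',np.percentile(q[:,2],[0.5,99.5]).round(4))
E
python3 - <<'E'
from h import *
grip();go(.583,.0,.13,0)
E
```

```text
t 25.35 tcp [ 0.3869 -0.2319  0.0186] theta -9.13 xdir [ 0.003 -0.004 -1.   ] F [1.2 1.  2. ] gap 0.575
tool z range [-0.0231  0.0308]
t 25.45 tcp [ 0.3869 -0.2319  0.0185] theta -9.14 xdir [ 0.003 -0.004 -1.   ] F [1.9 2.8 6.7] gap 0.569
tool delta mm [-111.8  157.2 -259.8]
rotvec deg [-9.14  0.2  -0.18]
```

apply_moves:
  moves:
    - {"x": -0.015,"y": 0,"z": 0,"ax": 0,"ay": 0,"az": 0}
    - {"x": -0.035,"y": 0,"z": 0,"ax": 0,"ay": 0,"az": 0}
    - {"x": -0.035,"y": 0,"z": 0,"ax": -4.5,"ay": 0,"az": 0}
    - {"x": -0.02,"y": 0,"z": 0,"ax": -4.5,"ay": 0,"az": 0}
    - {"x": 0,"y": 0,"z": 0,"ax": 0,"ay": 0,"az": 0}

```text
t: 25.87
tcp_pos: [0.3859, -0.2314, 0.1276]
tool_rot: [0.498, 0.501, -0.499, 0.502]
force: [0.6, 0.2, -0.5]
finger_gap: 0.576
```

apply_moves:
  moves:
    - {"x": 0,"y": 0.024,"z": -0.0278,"ax": 0,"ay": 0,"az": 0}
    - {"x": 0,"y": 0.024,"z": -0.0278,"ax": 0,"ay": 0,"az": 0}
    - {"x": 0,"y": 0.024,"z": -0.0278,"ax": 0,"ay": 0,"az": 0}
    - {"x": 0,"y": 0.024,"z": -0.0278,"ax": 0,"ay": 0,"az": 0}
    - {"x": 0,"y": 0.024,"z": -0.0278,"ax": 0,"ay": 0,"az": 0}
    - {"x": 0,"y": 0.024,"z": -0.0278,"ax": 0,"ay": 0,"az": 0}
    - {"x": 0.012,"y": 0.024,"z": -0.0278,"ax": 0,"ay": 0,"az": 0}
    - {"x": 0.012,"y": 0.024,"z": -0.0278,"ax": 0,"ay": 0,"az": 0}
    - {"x": 0.012,"y": 0,"z": 0,"ax": 0,"ay": 0,"az": 0}
    - {"x": 0,"y": 0,"z": 0,"ax": 0,"ay": 0,"az": 0}

```text
t: 26.7
tcp_pos: [0.5872, -0.0034, 0.088]
tool_rot: [-0.504, -0.493, 0.504, -0.5]
force: [-1.5, 0.2, -0.2]
finger_gap: 0.569
```

```bash
python3 - <<'E'
from h import *
go(.583,-.003,.045,0)
E
```

```text
t 26.7 tcp [ 0.5872 -0.0034  0.088 ] theta -0.85 xdir [ 0.007 -0.007 -1.   ] F [-1.5  0.2 -0.2] gap 0.569
tool delta mm [43.  -4.5 -0.7]
rotvec deg [-0.85  0.42 -0.4 ]
```

apply_moves:
  moves:
    - {"x": 0.015,"y": -0.004,"z": -0.0005,"ax": -0.8,"ay": 0.4,"az": -0.4}
    - {"x": 0.015,"y": 0,"z": 0,"ax": 0,"ay": 0,"az": 0}
    - {"x": 0.007,"y": 0,"z": 0,"ax": 0,"ay": 0,"az": 0}
    - {"x": 0,"y": 0,"z": 0,"ax": 0,"ay": 0,"az": 0}

```text
t: 27.03
tcp_pos: [0.5802, -0.0037, 0.0481]
tool_rot: [-0.499, -0.501, 0.502, -0.498]
force: [0.3, -0.0, -0.4]
finger_gap: 0.565
```

```bash
python3 - <<'E'
from h import *
go(.583,-.003,.0355,0)
E
```

```text
t 27.03 tcp [ 0.5802 -0.0037  0.0481] theta -0.14 xdir [-0.005  0.    -1.   ] F [ 0.3 -0.  -0.4] gap 0.565
tool delta mm [12.6  2.9 -0.7]
rotvec deg [-0.14 -0.02  0.29]
```

apply_moves:
  moves:
    - {"x": 0.004,"y": 0.0025,"z": -0.0007,"ax": -0.1,"ay": 0,"az": 0.3}
    - {"x": 0.004,"y": 0,"z": 0,"ax": 0,"ay": 0,"az": 0}
    - {"x": 0.004,"y": 0,"z": 0,"ax": 0,"ay": 0,"az": 0}
    - {"x": 0.002,"y": 0,"z": 0,"ax": 0,"ay": 0,"az": 0}

```text
t: 27.37
tcp_pos: [0.5825, -0.0053, 0.0353]
tool_rot: [0.502, 0.498, -0.501, 0.499]
force: [-2.7, 1.7, 17.2]
finger_gap: 0.568
```

apply_moves:
  moves:
    - {"x": -0.0005,"y": 0,"z": 0,"ax": 0,"ay": 0,"az": 0}
    - {"x": 0,"y": 0,"z": 0,"ax": 0,"ay": 0,"az": 0}
    - {"x": 0,"y": 0,"z": 0,"ax": 0,"ay": 0,"az": 0}
    - {"x": 0,"y": 0,"z": 0,"ax": 0,"ay": 0,"az": 0}
    - {"x": -0.03,"y": 0,"z": 0,"ax": 0,"ay": 0,"az": 0}
    - {"x": -0.035,"y": 0,"z": 0,"ax": 0,"ay": 0,"az": 0}
    - {"x": -0.035,"y": 0,"z": 0,"ax": 0,"ay": 0,"az": 0}
    - {"x": 0,"y": 0,"z": 0,"ax": 0,"ay": 0,"az": 0}
  fingers: -1

```text
t: 28.03
tcp_pos: [0.5818, -0.0058, 0.1375]
tool_rot: [-0.501, -0.499, 0.502, -0.498]
force: [0.9, 0.4, 0.4]
finger_gap: 1.003
```

```bash
python3 - <<'E'
from h import *
blocks(.028)
go(.470,-.340,.13,-18)
E
```

```text
t 28.03 tcp [ 0.5818 -0.0058  0.1375] theta -0.33 xdir [-0.003  0.001 -1.   ] F [0.9 0.4 0.4] gap 1.003
0.94 2755 [170 168 154] [582.6, -10.6, 51.5, 50.6, 89.6]
0.77 3332 [124 123 114] [584.6, 44.8, 49.9, 51.8, 89.6]
0.56 4333 [146 146 147] [746.0, 105.1, 29.3, 107.1, 1.3]
t 28.13 tcp [ 0.5788 -0.0053  0.1332] theta -0.34 xdir [-0.011  0.002 -1.   ] F [ 0.4 -0.1 -0.2] gap 1.002
tool delta mm [   3.5 -106.7  335.4]
rotvec deg [17.66 -0.04  0.63]
```

apply_moves:
  moves:
    - {"x": 0,"y": -0.012,"z": 0.0365,"ax": 0,"ay": 0,"az": 0.6}
    - {"x": 0,"y": -0.012,"z": 0.0365,"ax": 0,"ay": 0,"az": 0}
    - {"x": 0,"y": -0.012,"z": 0.0365,"ax": 0,"ay": 0,"az": 0}
    - {"x": 0,"y": -0.012,"z": 0.0365,"ax": 0,"ay": 0,"az": 0}
    - {"x": 0,"y": -0.012,"z": 0.0365,"ax": 0,"ay": 0,"az": 0}
    - {"x": 0,"y": -0.012,"z": 0.0365,"ax": 0,"ay": 0,"az": 0}
    - {"x": 0,"y": -0.012,"z": 0.0365,"ax": 0,"ay": 0,"az": 0}
    - {"x": 0,"y": -0.012,"z": 0.0365,"ax": 0,"ay": 0,"az": 0}
    - {"x": 0,"y": -0.01,"z": 0.03,"ax": 6,"ay": 0,"az": 0}
    - {"x": 0,"y": 0,"z": 0,"ax": 6,"ay": 0,"az": 0}

```text
t: 28.97
tcp_pos: [0.4624, -0.3339, 0.118]
tool_rot: [-0.549, -0.452, 0.551, -0.437]
force: [0.3, -0.1, 0.0]
finger_gap: 1.003
```

apply_moves:
  moves:
    - {"x": 0,"y": 0,"z": 0,"ax": 6,"ay": 0,"az": 0}
    - {"x": 0,"y": 0,"z": 0,"ax": 0,"ay": 0,"az": 0}
    - {"x": 0,"y": 0,"z": 0,"ax": 0,"ay": 0,"az": 0}

```text
t: 29.22
tcp_pos: [0.4585, -0.3355, 0.1129]
tool_rot: [-0.573, -0.422, 0.577, -0.402]
force: [0.3, 0.2, 0.1]
finger_gap: 0.996
```

```bash
python3 - <<'E'
from h import *
blocks()
go(.470,-.340,.0205,-18)
E
```

```text
t 29.22 tcp [ 0.4585 -0.3355  0.1129] theta -18.78 xdir [-0.021  0.02  -1.   ] F [0.3 0.2 0.1] gap 0.996
0.77 2323 [198 203 190] [380.3, -355.6, 56.2, 51.4, 24.1]
0.77 2362 [109  70  39] [278.1, -329.3, 59.6, 51.7, 28.5]
0.76 2986 [184 187 174] [472.1, -337.8, 52.7, 50.3, 70.4]
0.74 1666 [100  74  49] [351.4, -450.6, 56.3, 52.6, 7.4]
t 29.32 tcp [ 0.4589 -0.335   0.1133] theta -18.73 xdir [-0.021  0.02  -1.   ] F [ 0.7 -0.1  0.7] gap 1.003
tool delta mm [92.4 14.6  2.3]
rotvec deg [-0.74 -0.72  1.48]
```

apply_moves:
  moves:
    - {"x": 0.015,"y": 0.005,"z": -0.001,"ax": 0.8,"ay": -0.7,"az": 1.5}
    - {"x": 0.02,"y": 0.003,"z": 0,"ax": 0,"ay": 0,"az": 0}
    - {"x": 0.02,"y": 0,"z": 0,"ax": 0,"ay": 0,"az": 0}
    - {"x": 0,"y": 0,"z": 0,"ax": 0,"ay": 0,"az": 0}

```text
t: 29.65
tcp_pos: [0.4687, -0.3341, 0.0574]
tool_rot: [0.576, 0.41, -0.575, 0.412]
force: [-0.9, 0.6, -0.5]
finger_gap: 1.001
```

```bash
python3 - <<'E'
from h import *
go(.472,-.339,.0205,-19.6)
E
```

```text
t 29.65 tcp [ 0.4687 -0.3341  0.0574] theta -18.92 xdir [ 0.003 -0.003 -1.   ] F [-0.9  0.6 -0.5] gap 1.001
tool delta mm [36.9  4.5  3.5]
rotvec deg [ 0.68  0.09 -0.22]
```

apply_moves:
  moves:
    - {"x": 0.012,"y": 0.0035,"z": 0.0035,"ax": 0.7,"ay": 0,"az": -0.2}
    - {"x": 0.012,"y": 0,"z": 0.0015,"ax": 0,"ay": 0,"az": 0}
    - {"x": 0.0115,"y": 0,"z": 0.001,"ax": 0,"ay": 0,"az": 0}
    - {"x": 0.001,"y": 0,"z": 0,"ax": 0,"ay": 0,"az": 0}

```text
t: 29.98
tcp_pos: [0.4715, -0.3388, 0.0203]
tool_rot: [-0.576, -0.41, 0.576, -0.41]
force: [0.8, 0.8, -0.3]
finger_gap: 0.999
```

apply_moves:
  moves:
    - {"x": 0.0008,"y": -0.0005,"z": 0.0005,"ax": 0,"ay": 0,"az": 0}
    - {"x": 0.0008,"y": -0.0005,"z": 0.0005,"ax": 0,"ay": 0,"az": 0}
    - {"x": 0.0008,"y": -0.0005,"z": 0,"ax": 0,"ay": 0,"az": 0}
    - {"x": 0.0008,"y": -0.0005,"z": 0,"ax": 0,"ay": 0,"az": 0}
    - {"x": 0.0008,"y": -0.0005,"z": 0,"ax": 0,"ay": 0,"az": 0}
  fingers: 1

```text
t: 30.4
tcp_pos: [0.4697, -0.3389, 0.0184]
tool_rot: [0.576, 0.409, -0.576, 0.412]
force: [1.2, 0.8, 1.7]
finger_gap: 0.571
```

```bash
python3 - <<'E'
from h import *
grip();go(.583,-.0647,.13,0)
E
```

```text
t 30.4 tcp [ 0.4697 -0.3389  0.0184] theta -19.06 xdir [ 0.002 -0.003 -1.   ] F [1.2 0.8 1.7] gap 0.571
tool z range [-0.0298  0.0244]
t 30.5 tcp [ 0.4697 -0.339   0.0184] theta -19.06 xdir [ 0.002 -0.003 -1.   ] F [-0.6  0.8  5.1] gap 0.577
tool delta mm [-112.2   17.9 -296. ]
rotvec deg [-19.06   0.15  -0.16]
```

apply_moves:
  moves:
    - {"x": -0.015,"y": 0,"z": 0,"ax": 0,"ay": 0,"az": 0}
    - {"x": -0.035,"y": 0,"z": 0,"ax": 0,"ay": 0,"az": 0}
    - {"x": -0.035,"y": 0,"z": 0,"ax": -6,"ay": 0,"az": 0}
    - {"x": -0.02,"y": 0,"z": 0,"ax": -6,"ay": 0,"az": 0}
    - {"x": 0,"y": 0,"z": 0,"ax": -6.5,"ay": 0,"az": 0}

```text
t: 30.92
tcp_pos: [0.4677, -0.3379, 0.1254]
tool_rot: [0.499, 0.502, -0.5, 0.5]
force: [-0.0, 0.4, -0.3]
finger_gap: 0.568
```

apply_moves:
  moves:
    - {"x": 0,"y": 0.0136,"z": -0.0333,"ax": 0,"ay": 0,"az": 0}
    - {"x": 0,"y": 0.0136,"z": -0.0333,"ax": 0,"ay": 0,"az": 0}
    - {"x": 0,"y": 0.0136,"z": -0.0333,"ax": 0,"ay": 0,"az": 0}
    - {"x": 0,"y": 0.0136,"z": -0.0333,"ax": 0,"ay": 0,"az": 0}
    - {"x": 0,"y": 0.0136,"z": -0.0333,"ax": 0,"ay": 0,"az": 0}
    - {"x": 0,"y": 0.0136,"z": -0.0333,"ax": 0,"ay": 0,"az": 0}
    - {"x": 0.012,"y": 0.0136,"z": -0.0333,"ax": 0,"ay": 0,"az": 0}
    - {"x": 0.012,"y": 0.0136,"z": -0.0333,"ax": 0,"ay": 0,"az": 0}
    - {"x": 0.012,"y": 0,"z": 0,"ax": 0,"ay": 0,"az": 0}
    - {"x": 0,"y": 0,"z": 0,"ax": 0,"ay": 0,"az": 0}

```text
t: 31.75
tcp_pos: [0.5821, -0.0664, 0.0921]
tool_rot: [0.499, 0.495, -0.5, 0.506]
force: [-1.6, 0.7, -0.0]
finger_gap: 0.57
```

```bash
python3 - <<'E'
from h import *
go(.583,-.0653,.045,0)
E
```

```text
t 31.75 tcp [ 0.5821 -0.0664  0.0921] theta 0.14 xdir [ 0.01  -0.012 -1.   ] F [-1.6  0.7 -0. ] gap 0.57
tool delta mm [47.1  0.4 -1.7]
rotvec deg [ 0.14  0.7  -0.58]
```

apply_moves:
  moves:
    - {"x": 0.015,"y": 0.003,"z": -0.003,"ax": 0,"ay": 0.7,"az": -0.6}
    - {"x": 0.015,"y": 0,"z": 0,"ax": 0,"ay": 0,"az": 0}
    - {"x": 0.01,"y": 0,"z": 0,"ax": 0,"ay": 0,"az": 0}
    - {"x": 0,"y": 0,"z": 0,"ax": 0,"ay": 0,"az": 0}

```text
t: 32.08
tcp_pos: [0.5855, -0.0638, 0.0521]
tool_rot: [0.499, 0.501, -0.499, 0.501]
force: [-0.2, -0.7, -0.3]
finger_gap: 0.57
```

```bash
python3 - <<'E'
from h import *
go(.583,-.0653,.0355,0)
E
```

```text
t 32.08 tcp [ 0.5855 -0.0638  0.0521] theta 0.23 xdir [ 0. -0. -1.] F [-0.2 -0.7 -0.3] gap 0.57
tool delta mm [16.6 -2.5  1.5]
rotvec deg [ 0.23  0.02 -0.01]
```

apply_moves:
  moves:
    - {"x": 0.005,"y": -0.0025,"z": 0.001,"ax": 0.2,"ay": 0,"az": 0}
    - {"x": 0.005,"y": 0,"z": 0,"ax": 0,"ay": 0,"az": 0}
    - {"x": 0.005,"y": 0,"z": 0,"ax": 0,"ay": 0,"az": 0}
    - {"x": 0.003,"y": 0,"z": 0,"ax": 0,"ay": 0,"az": 0}

```text
t: 32.42
tcp_pos: [0.5831, -0.0676, 0.0352]
tool_rot: [0.501, 0.498, -0.501, 0.5]
force: [-4.7, 3.6, 30.5]
finger_gap: 0.574
```

apply_moves:
  moves:
    - {"x": -0.0005,"y": 0,"z": 0,"ax": 0,"ay": 0,"az": 0}
    - {"x": 0,"y": 0,"z": 0,"ax": 0,"ay": 0,"az": 0}
    - {"x": 0,"y": 0,"z": 0,"ax": 0,"ay": 0,"az": 0}
    - {"x": 0,"y": 0,"z": 0,"ax": 0,"ay": 0,"az": 0}
    - {"x": -0.03,"y": 0,"z": 0,"ax": 0,"ay": 0,"az": 0}
    - {"x": -0.035,"y": 0,"z": 0,"ax": 0,"ay": 0,"az": 0}
    - {"x": -0.035,"y": 0,"z": 0,"ax": 0,"ay": 0,"az": 0}
    - {"x": 0,"y": 0,"z": 0,"ax": 0,"ay": 0,"az": 0}
  fingers: -1

```text
t: 33.08
tcp_pos: [0.582, -0.0679, 0.1367]
tool_rot: [-0.5, -0.5, 0.502, -0.498]
force: [1.1, -0.8, 0.4]
finger_gap: 1.0
```

```bash
python3 - <<'E'
from h import *
blocks(.028)
go(.378,-.357,.12,24)
E
```

```text
t 33.08 tcp [ 0.582  -0.0679  0.1367] theta -0.25 xdir [-0.003  0.    -1.   ] F [ 1.1 -0.8  0.4] gap 1.0
0.97 3401 [125 124 114] [582.8, -12.1, 50.8, 51.1, 89.6]
0.88 2821 [160 159 146] [583.7, -66.0, 51.5, 49.8, 89.7]
0.85 4056 [133 132 121] [584.7, 44.9, 49.6, 50.2, 88.7]
0.56 621 [114 120 109] [393.9, -310.7, 60.8, 38.1, 3.9]
0.52 42 [63 42 25] [273.5, -292.5, 24.0, 5.6, 42.7]
t 33.18 tcp [ 0.5789 -0.0671  0.1324] theta -0.26 xdir [-0.011  0.003 -1.   ] F [ 0.2 -0.1 -0.6] gap 0.995
tool delta mm [  13.8 -199.5  290.8]
rotvec deg [-24.26  -0.27   0.57]
```

apply_moves:
  moves:
    - {"x": 0,"y": -0.0218,"z": 0.0318,"ax": 0,"ay": 0,"az": 0.5}
    - {"x": 0,"y": -0.0218,"z": 0.0318,"ax": 0,"ay": 0,"az": 0}
    - {"x": 0,"y": -0.0218,"z": 0.0318,"ax": 0,"ay": 0,"az": 0}
    - {"x": 0,"y": -0.0218,"z": 0.0318,"ax": 0,"ay": 0,"az": 0}
    - {"x": 0,"y": -0.0218,"z": 0.0318,"ax": 0,"ay": 0,"az": 0}
    - {"x": 0,"y": -0.0218,"z": 0.0318,"ax": 0,"ay": 0,"az": 0}
    - {"x": 0,"y": -0.0218,"z": 0.0318,"ax": 0,"ay": 0,"az": 0}
    - {"x": 0,"y": -0.0218,"z": 0.0318,"ax": 0,"ay": 0,"az": 0}
    - {"x": 0,"y": -0.0218,"z": 0.0318,"ax": -6,"ay": 0,"az": 0}
    - {"x": 0,"y": 0,"z": 0,"ax": -6,"ay": 0,"az": 0}

```text
t: 34.02
tcp_pos: [0.3716, -0.3581, 0.1194]
tool_rot: [0.443, 0.559, -0.44, 0.546]
force: [0.6, 0.4, -0.3]
finger_gap: 0.999
```

apply_moves:
  moves:
    - {"x": 0,"y": 0,"z": 0,"ax": -6,"ay": 0,"az": 0}
    - {"x": 0,"y": 0,"z": 0,"ax": -6,"ay": 0,"az": 0}
    - {"x": 0,"y": 0,"z": 0,"ax": 0,"ay": 0,"az": 0}

```text
t: 34.27
tcp_pos: [0.3668, -0.3595, 0.1148]
tool_rot: [0.383, 0.605, -0.377, 0.587]
force: [0.5, 0.4, 0.1]
finger_gap: 0.998
```

```bash
python3 - <<'E'
from h import *
blocks()
go(.378,-.357,.0205,23.5)
E
```

```text
t 34.27 tcp [ 0.3668 -0.3595  0.1148] theta 25.0 xdir [-0.017  0.022 -1.   ] F [0.5 0.4 0.1] gap 0.998
0.96 2873 [207 209 198] [377.8, -356.2, 49.9, 52.8, 22.9]
0.8 2151 [125  87  54] [348.4, -453.6, 50.1, 57.3, 7.2]
0.69 3564 [130  87  53] [274.9, -330.8, 52.5, 50.6, 28.1]
t 34.37 tcp [ 0.3672 -0.3591  0.1151] theta 24.8 xdir [-0.017  0.021 -1.   ] F [-1.1  0.   0.2] gap 1.002
tool delta mm [94.4 11.2  5.1]
rotvec deg [ 1.29 -1.51  0.37]
```

apply_moves:
  moves:
    - {"x": 0.015,"y": 0.004,"z": 0.001,"ax": 1.9,"ay": -1.5,"az": 0.4}
    - {"x": 0.02,"y": 0.002,"z": 0,"ax": 0,"ay": 0,"az": 0}
    - {"x": 0.02,"y": 0,"z": 0,"ax": 0,"ay": 0,"az": 0}
    - {"x": 0,"y": 0,"z": 0,"ax": 0,"ay": 0,"az": 0}

```text
t: 34.7
tcp_pos: [0.3744, -0.3562, 0.0581]
tool_rot: [0.393, 0.586, -0.394, 0.588]
force: [0.2, 0.8, -0.4]
finger_gap: 1.001
```

```bash
python3 - <<'E'
from h import *
go(.3782,-.357,.0205,22.9)
E
```

```text
t 34.7 tcp [ 0.3744 -0.3562  0.0581] theta 22.36 xdir [ 0.002 -0.002 -1.   ] F [ 0.2  0.8 -0.4] gap 1.001
tool delta mm [37.6  3.1  2.1]
rotvec deg [-0.54  0.15 -0.07]
```

apply_moves:
  moves:
    - {"x": 0.012,"y": 0.0025,"z": 0.002,"ax": -0.5,"ay": 0,"az": 0}
    - {"x": 0.0125,"y": 0,"z": 0.001,"ax": 0,"ay": 0,"az": 0}
    - {"x": 0.012,"y": 0,"z": 0,"ax": 0,"ay": 0,"az": 0}
    - {"x": 0.001,"y": 0,"z": 0,"ax": 0,"ay": 0,"az": 0}

```text
t: 35.03
tcp_pos: [0.3792, -0.3567, 0.0193]
tool_rot: [0.392, 0.588, -0.392, 0.589]
force: [-0.1, 0.2, 0.3]
finger_gap: 1.0
```

apply_moves:
  moves:
    - {"x": 0.0008,"y": -0.0005,"z": 0.0005,"ax": 0,"ay": 0,"az": 0}
    - {"x": 0.0008,"y": -0.0005,"z": 0,"ax": 0,"ay": 0,"az": 0}
    - {"x": 0.0008,"y": -0.0005,"z": 0,"ax": 0,"ay": 0,"az": 0}
    - {"x": 0.0008,"y": -0.0005,"z": 0,"ax": 0,"ay": 0,"az": 0}
    - {"x": 0.0008,"y": -0.0005,"z": 0,"ax": 0,"ay": 0,"az": 0}
  fingers: 1

```text
t: 35.45
tcp_pos: [0.3781, -0.3582, 0.0178]
tool_rot: [0.392, 0.587, -0.392, 0.59]
force: [-0.3, -0.6, 0.2]
finger_gap: 0.57
```

```bash
python3 - <<'E'
from h import *
grip();go(.583,-.1198,.13,0)
E
```

```text
t 35.45 tcp [ 0.3781 -0.3582  0.0178] theta 22.61 xdir [ 0.003 -0.003 -1.   ] F [-0.3 -0.6  0.2] gap 0.57
tool z range [-0.0296  0.0244]
t 35.55 tcp [ 0.378  -0.3583  0.0177] theta 22.62 xdir [ 0.003 -0.003 -1.   ] F [1.3 1.  4.6] gap 0.568
tool delta mm [-112.3  281.2 -140.9]
rotvec deg [22.62  0.19 -0.16]
```

apply_moves:
  moves:
    - {"x": -0.015,"y": 0,"z": 0,"ax": 0,"ay": 0,"az": 0}
    - {"x": -0.035,"y": 0,"z": 0,"ax": 0,"ay": 0,"az": 0}
    - {"x": -0.035,"y": 0,"z": 0,"ax": 7,"ay": 0,"az": 0}
    - {"x": -0.02,"y": 0,"z": 0,"ax": 7,"ay": 0,"az": 0}
    - {"x": 0,"y": 0,"z": 0,"ax": 7,"ay": 0,"az": 0}
    - {"x": 0,"y": 0,"z": 0,"ax": 1.5,"ay": 0,"az": 0}

```text
t: 36.05
tcp_pos: [0.3769, -0.3587, 0.1277]
tool_rot: [-0.503, -0.495, 0.504, -0.498]
force: [-0.3, -0.6, -0.8]
finger_gap: 0.574
```

apply_moves:
  moves:
    - {"x": 0,"y": 0.0247,"z": -0.0289,"ax": 0,"ay": 0,"az": 0}
    - {"x": 0,"y": 0.0247,"z": -0.0289,"ax": 0,"ay": 0,"az": 0}
    - {"x": 0,"y": 0.0247,"z": -0.0289,"ax": 0,"ay": 0,"az": 0}
    - {"x": 0,"y": 0.0247,"z": -0.0289,"ax": 0,"ay": 0,"az": 0}
    - {"x": 0,"y": 0.0247,"z": -0.0289,"ax": 0,"ay": 0,"az": 0}
    - {"x": 0,"y": 0.0247,"z": -0.0289,"ax": 0,"ay": 0,"az": 0}
    - {"x": 0.012,"y": 0.0247,"z": -0.0289,"ax": 0,"ay": 0,"az": 0}
    - {"x": 0.012,"y": 0.0247,"z": -0.0289,"ax": 0,"ay": 0,"az": 0}
    - {"x": 0.012,"y": 0,"z": 0,"ax": 0,"ay": 0,"az": 0}
    - {"x": 0,"y": 0,"z": 0,"ax": 0,"ay": 0,"az": 0}

```text
t: 36.88
tcp_pos: [0.5905, -0.1291, 0.0947]
tool_rot: [-0.506, -0.485, 0.506, -0.502]
force: [-1.0, -0.3, -0.5]
finger_gap: 0.574
```

```bash
python3 - <<'E'
from h import *
go(.583,-.1204,.045,0)
E
```

```text
t 36.88 tcp [ 0.5905 -0.1291  0.0947] theta -1.46 xdir [ 0.016 -0.017 -1.   ] F [-1.  -0.3 -0.5] gap 0.574
tool delta mm [49.4 -8.5 -9.4]
rotvec deg [-1.46  0.95 -0.91]
```

apply_moves:
  moves:
    - {"x": 0.015,"y": -0.004,"z": -0.0095,"ax": -1.4,"ay": 0.9,"az": -0.9}
    - {"x": 0.015,"y": 0,"z": 0,"ax": 0,"ay": 0,"az": 0}
    - {"x": 0.01,"y": 0,"z": 0,"ax": 0,"ay": 0,"az": 0}
    - {"x": 0,"y": 0,"z": 0,"ax": 0,"ay": 0,"az": 0}

```text
t: 37.22
tcp_pos: [0.586, -0.121, 0.0543]
tool_rot: [0.5, 0.5, -0.5, 0.5]
force: [-0.5, 0.3, -0.6]
finger_gap: 0.575
```

```bash
python3 - <<'E'
from h import *
go(.583,-.1204,.0355,0)
E
```

```text
t 37.22 tcp [ 0.586  -0.121   0.0543] theta 0.01 xdir [-0.    -0.001 -1.   ] F [-0.5  0.3 -0.6] gap 0.575
tool delta mm [18.8 -3.  -0.6]
rotvec deg [0.01 0.07 0.  ]
```

apply_moves:
  moves:
    - {"x": 0.006,"y": -0.0025,"z": -0.001,"ax": 0,"ay": 0,"az": 0}
    - {"x": 0.006,"y": 0,"z": -0.0005,"ax": 0,"ay": 0,"az": 0}
    - {"x": 0.005,"y": 0,"z": 0,"ax": 0,"ay": 0,"az": 0}
    - {"x": 0.003,"y": 0,"z": 0,"ax": 0,"ay": 0,"az": 0}

```text
t: 37.55
tcp_pos: [0.5829, -0.1227, 0.0352]
tool_rot: [-0.501, -0.498, 0.501, -0.5]
force: [-1.8, 3.0, 31.3]
finger_gap: 0.573
```

apply_moves:
  moves:
    - {"x": -0.0005,"y": 0,"z": 0,"ax": 0,"ay": 0,"az": 0}
    - {"x": 0,"y": 0,"z": 0,"ax": 0,"ay": 0,"az": 0}
    - {"x": 0,"y": 0,"z": 0,"ax": 0,"ay": 0,"az": 0}
    - {"x": 0,"y": 0,"z": 0,"ax": 0,"ay": 0,"az": 0}
    - {"x": -0.03,"y": 0,"z": 0,"ax": 0,"ay": 0,"az": 0}
    - {"x": -0.035,"y": 0,"z": 0,"ax": 0,"ay": 0,"az": 0}
    - {"x": -0.035,"y": 0,"z": 0,"ax": 0,"ay": 0,"az": 0}
    - {"x": 0,"y": 0.03,"z": 0,"ax": 0,"ay": 0,"az": 0}
    - {"x": 0,"y": 0.03,"z": 0,"ax": 0,"ay": 0,"az": 0}
    - {"x": 0,"y": 0.025,"z": 0,"ax": 0,"ay": 0,"az": 0}
  fingers: -1

```text
t: 38.38
tcp_pos: [0.6638, -0.1225, 0.1401]
tool_rot: [-0.5, -0.5, 0.503, -0.496]
force: [-0.4, -0.7, 0.5]
finger_gap: 0.999
```

```bash
python3 - <<'E'
from h import *
blocks(.028)
im,C=shot('wrist','w10',None,1.5)
for d in finder.cut_out('push_stick','wrist')[:3]:
    m=d['pixels'];print(round(d['p'],2),m.sum(),im[m].mean(0).astype(int),rect(m,.013,C))
print([(np.round(d['at'],4).tolist(),round(d['p'],2)) for d in finder.mark_of('push_stick','wrist')])
E
```

```text
t 38.38 tcp [ 0.6638 -0.1225  0.1401] theta -0.41 xdir [-0.007  0.    -1.   ] F [-0.4 -0.7  0.5] gap 0.999
0.89 2840 [159 158 145] [584.8, -120.9, 53.7, 53.2, 89.4]
0.83 2099 [106 107  99] [585.7, 28.7, 23.1, 52.9, 87.7]
0.7 3249 [118 118 109] [585.1, -67.8, 50.4, 52.1, 89.3]
0.57 3949 [160 158 145] [584.4, -12.9, 49.7, 53.1, 89.4]
0.68 9136 [140 121  83] [670.6, -65.0, 36.5, 215.0, 0.8]
[([0.6691, -0.1164, 0.0025], 0.69)]
```

View pics/w10.png

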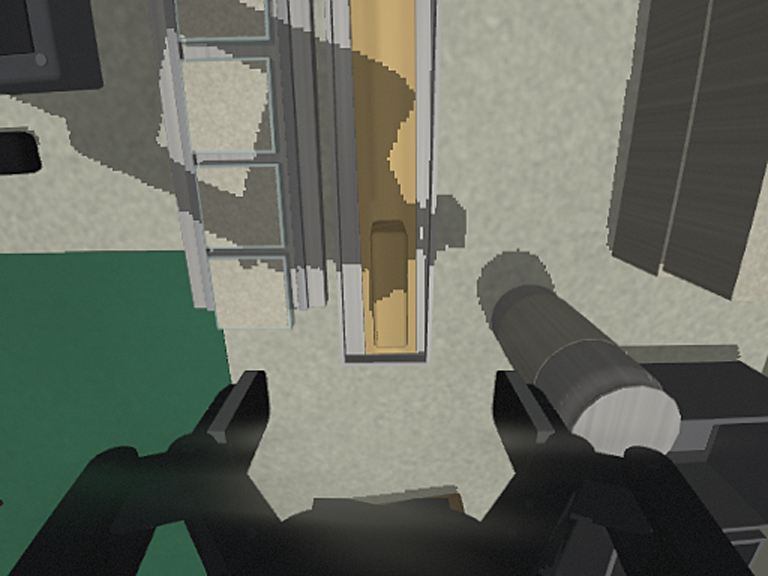

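```bash
python3 - <<'E'
from h import *
s={'tcp_pos':np.array([.6638,-.1225,.1401]),'tool_rot':[-.5,-.5,.503,-.496]}
C=cam('wrist',s)
print('handle rear/front',toplane(np.array([[373,347],[407,346],[372,236],[408,236]])/1.5,.055,C).round(4))
print('can base',toplane(np.array([[515,285]])/1.5,0,C).round(3))
print('shelf rear edge',toplane(np.array([[345,355],[426,355]])/1.5,.014,C).round(4))
go(.672,-.112,.041,0)
E
```

```text
handle rear/front [[ 0.6593 -0.1462  0.055 ]
 [ 0.6793 -0.1457  0.055 ]
 [ 0.6598 -0.0802  0.055 ]
 [ 0.679  -0.0803  0.055 ]]
can base [[ 0.758 -0.127  0.   ]]
shelf rear edge [[ 0.6381 -0.1736  0.014 ]
 [ 0.6955 -0.1739  0.014 ]]
t 38.63 tcp [ 0.6606 -0.1218  0.1373] theta -0.39 xdir [-0.013  0.002 -1.   ] F [-0.9 -0.4 -0.1] gap 0.999
tool delta mm [96.2 12.5 -9.7]
rotvec deg [-0.39 -0.13  0.72]
```

apply_moves:
  moves:
    - {"x": 0,"y": 0.005,"z": -0.006,"ax": -0.4,"ay": 0,"az": 0.7}
    - {"x": 0,"y": 0,"z": -0.003,"ax": 0,"ay": 0,"az": 0}
    - {"x": 0,"y": 0,"z": 0,"ax": 0,"ay": 0,"az": 0}
    - {"x": 0,"y": 0,"z": 0,"ax": 0,"ay": 0,"az": 0}
  fingers: 0

```text
t: 38.97
tcp_pos: [0.6615, -0.1111, 0.1356]
tool_rot: [0.5, 0.503, -0.5, 0.497]
force: [0.4, -0.2, -0.4]
finger_gap: 0.5
```

```bash
python3 - <<'E'
from h import *
s={'tcp_pos':np.array([.6638,-.1225,.1401]),'tool_rot':[-.5,-.5,.503,-.496]}
C=cam('wrist',s)
print('can top L/R',toplane(np.array([[572,425],[680,420]])/1.5,.13,C).round(3))
go(.6693,-.112,.041,0)
E
```

```text
can top L/R [[ 0.744 -0.145  0.13 ]
 [ 0.791 -0.144  0.13 ]]
t 38.97 tcp [ 0.6615 -0.1111  0.1356] theta -0.0 xdir [-0.006  0.005 -1.   ] F [ 0.4 -0.2 -0.4] gap 0.5
tool delta mm [94.6  8.4  1.3]
rotvec deg [-0.   -0.27  0.34]
```

apply_moves:
  moves:
    - {"x": 0.02,"y": 0.004,"z": 0,"ax": 0,"ay": -0.2,"az": 0.3}
    - {"x": 0.02,"y": 0,"z": 0,"ax": 0,"ay": 0,"az": 0}
    - {"x": 0.015,"y": 0,"z": 0,"ax": 0,"ay": 0,"az": 0}
    - {"x": 0,"y": 0,"z": 0,"ax": 0,"ay": 0,"az": 0}

```text
t: 39.3
tcp_pos: [0.6655, -0.111, 0.081]
tool_rot: [0.501, 0.499, -0.499, 0.501]
force: [-0.8, 0.6, -0.5]
finger_gap: 0.497
```

```bash
python3 - <<'E'
from h import *
go(.6693,-.112,.041,0)
E
```

```text
t 39.3 tcp [ 0.6655 -0.111   0.081 ] theta 0.01 xdir [ 0.003 -0.    -1.   ] F [-0.8  0.6 -0.5] gap 0.497
tool delta mm [40.   3.7  1. ]
rotvec deg [ 0.01  0.01 -0.14]
```

apply_moves:
  moves:
    - {"x": 0.015,"y": 0.003,"z": 0,"ax": 0,"ay": 0,"az": 0}
    - {"x": 0.015,"y": 0,"z": 0,"ax": 0,"ay": 0,"az": 0}
    - {"x": 0.008,"y": 0,"z": 0,"ax": 0,"ay": 0,"az": 0}
    - {"x": 0.001,"y": 0,"z": 0,"ax": 0,"ay": 0,"az": 0}

```text
t: 39.63
tcp_pos: [0.6688, -0.1114, 0.0419]
tool_rot: [0.501, 0.499, -0.499, 0.501]
force: [-0.3, 0.5, -0.3]
finger_gap: 0.501
```

apply_moves:
  moves:
    - {"x": 0.001,"y": 0,"z": 0,"ax": 0,"ay": 0,"az": 0}
    - {"x": 0.001,"y": 0,"z": 0,"ax": 0,"ay": 0,"az": 0}
    - {"x": 0.001,"y": 0,"z": 0,"ax": 0,"ay": 0,"az": 0}
    - {"x": 0.001,"y": 0,"z": 0,"ax": 0,"ay": 0,"az": 0}
    - {"x": 0.001,"y": 0,"z": 0,"ax": 0,"ay": 0,"az": 0}
  fingers: 1
  squeeze: 70

```text
t: 40.05
tcp_pos: [0.6695, -0.1118, 0.0402]
tool_rot: [0.501, 0.498, -0.499, 0.502]
force: [-2.0, 0.0, 4.6]
finger_gap: 0.224
```

```bash
python3 - <<'E'
from h import *
go(.583,-.33,.1,0)
E
```

```text
t 40.05 tcp [ 0.6695 -0.1118  0.0402] theta 0.01 xdir [ 0.005 -0.001 -1.   ] F [-2.   0.   4.6] gap 0.224
tool delta mm [-59.9 -86.2 218.3]
rotvec deg [ 0.01  0.08 -0.31]
```

apply_moves:
  moves:
    - {"x": -0.015,"y": 0,"z": 0,"ax": 0,"ay": 0,"az": 0}
    - {"x": -0.03,"y": 0,"z": 0,"ax": 0,"ay": 0,"az": 0}
    - {"x": -0.03,"y": 0,"z": 0,"ax": 0,"ay": 0,"az": 0}
    - {"x": 0,"y": 0,"z": 0,"ax": 0,"ay": 0,"az": 0}

```text
t: 40.38
tcp_pos: [0.6677, -0.1113, 0.1147]
tool_rot: [0.5, 0.5, -0.5, 0.5]
force: [0.8, -0.2, 0.3]
finger_gap: 0.219
```

```bash
python3 - <<'E'
from h import *
go(.583,-.33,.1,0)
for n in ('side','scene'):
  im,C=shot(n,None)
  for t in ('card_box','wrench'):
    for d in finder.cut_out(t,n)[:2]: print(n,t,round(d['p'],2),d['pixels'].sum(),rect(d['pixels'],.04 if t=='card_box' else .005,C))
im,C=shot('wrist','w11',None,1.5)
P=np.array([[.669-.018,-.112+.16],[.669+.018,-.112+.16]])
E
```

```text
t 40.38 tcp [ 0.6677 -0.1113  0.1147] theta 0.0 xdir [ 0.001 -0.    -1.   ] F [ 0.8 -0.2  0.3] gap 0.219
tool delta mm [ 14.7 -84.8 218.6]
rotvec deg [ 0.    0.01 -0.06]
side card_box 0.9 1281 [685.1, -358.6, 114.2, 72.7, 10.7]
side wrench 0.96 446 [588.5, -474.5, 118.0, 39.0, 7.0]
scene card_box 0.91 891 [707.1, -340.3, 141.7, 86.2, 13.8]
scene wrench 0.61 223 [554.6, -476.5, 176.9, 37.6, 7.1]
```

View pics/w11.png

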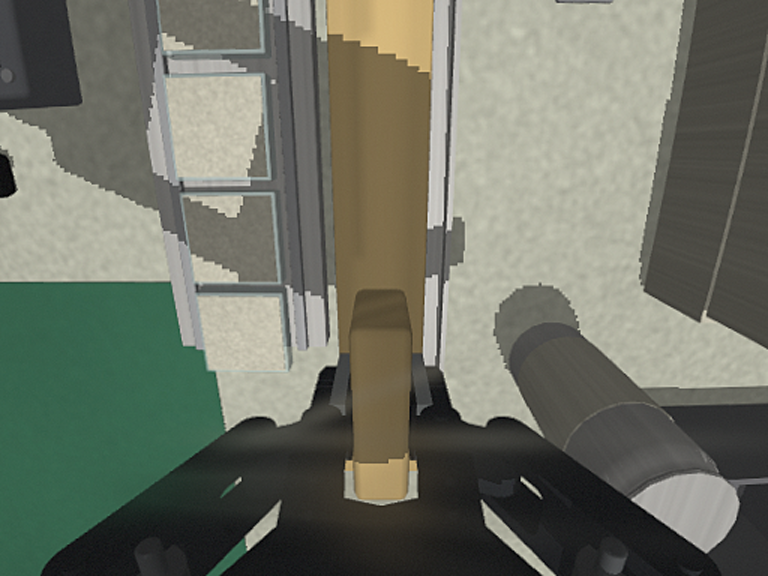

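apply_moves:
  moves:
    - {"x": 0,"y": -0.0138,"z": 0.0345,"ax": 0,"ay": 0,"az": 0}
    - {"x": 0,"y": -0.0138,"z": 0.0345,"ax": 0,"ay": 0,"az": 0}
    - {"x": 0,"y": -0.0138,"z": 0.0345,"ax": 0,"ay": 0,"az": 0}
    - {"x": 0,"y": -0.0138,"z": 0.0345,"ax": 0,"ay": 0,"az": 0}
    - {"x": 0,"y": -0.0138,"z": 0.0345,"ax": 0,"ay": 0,"az": 0}
    - {"x": 0,"y": -0.0138,"z": 0.0345,"ax": 0,"ay": 0,"az": 0}
    - {"x": 0,"y": 0,"z": 0,"ax": 0,"ay": 0,"az": 0}
    - {"x": 0,"y": 0,"z": 0,"ax": 0,"ay": 0,"az": 0}

```text
t: 41.4
tcp_pos: [0.576, -0.3217, 0.0973]
tool_rot: [0.496, 0.509, -0.501, 0.494]
force: [-0.2, 0.5, -1.4]
finger_gap: 0.222
```

```bash
python3 - <<'E'
from h import *
go(.5832,-.322,.0545,0)
E
```

```text
t 41.4 tcp [ 0.576  -0.3217  0.0973] theta 0.36 xdir [-0.021  0.01  -1.   ] F [-0.2  0.5 -1.4] gap 0.222
tool delta mm [42.6  8.1  0.8]
rotvec deg [ 0.35 -0.6   1.19]
```

apply_moves:
  moves:
    - {"x": 0.01,"y": 0.003,"z": 0.001,"ax": 0.4,"ay": -0.6,"az": 1.2}
    - {"x": 0.012,"y": 0,"z": 0,"ax": 0,"ay": 0,"az": 0}
    - {"x": 0.008,"y": 0,"z": 0,"ax": 0,"ay": 0,"az": 0}
    - {"x": 0,"y": 0,"z": 0,"ax": 0,"ay": 0,"az": 0}

```text
t: 41.73
tcp_pos: [0.5782, -0.3216, 0.0632]
tool_rot: [0.5, 0.501, -0.5, 0.499]
force: [-0.3, 0.2, -1.1]
finger_gap: 0.224
```

```bash
python3 - <<'E'
from h import *
go(.5832,-.322,.0545,0)
E
```

```text
t 41.73 tcp [ 0.5782 -0.3216  0.0632] theta -0.09 xdir [-0.002  0.002 -1.   ] F [-0.3  0.2 -1.1] gap 0.224
tool delta mm [8.7 5.  0.4]
rotvec deg [-0.09 -0.12  0.13]
```

apply_moves:
  moves:
    - {"x": 0.005,"y": 0.005,"z": 0,"ax": 0,"ay": 0,"az": 0.1}
    - {"x": 0.004,"y": 0.0005,"z": 0,"ax": 0,"ay": 0,"az": 0}
    - {"x": 0.0005,"y": 0,"z": 0,"ax": 0,"ay": 0,"az": 0}
    - {"x": 0,"y": 0,"z": 0,"ax": 0,"ay": 0,"az": 0}

```text
t: 42.07
tcp_pos: [0.5852, -0.3182, 0.0512]
tool_rot: [0.5, 0.503, -0.499, 0.499]
force: [1.5, -0.1, -0.6]
finger_gap: 0.219
```

```bash
python3 - <<'E'
from h import *
go(.5832,.005,.0545,0)
im,C=shot('wrist',None);blocks(.028)
E
```

```text
t 42.07 tcp [ 0.5852 -0.3182  0.0512] theta 0.17 xdir [-0.003  0.004 -1.   ] F [ 1.5 -0.1 -0.6] gap 0.219
tool delta mm [  -1.9   -1.1 -323.3]
rotvec deg [ 0.17 -0.25  0.17]
t 42.12 tcp [ 0.5851 -0.3182  0.0512] theta 0.16 xdir [-0.003  0.004 -1.   ] F [-0.1 -0.8 -1.3] gap 0.222
0.7 1490 [87 57 33] [389.8, -432.8, 69.8, 34.4, 67.9]
```

apply_moves:
  moves:
    - {"x": -0.0035,"y": -0.002,"z": 0,"ax": 0.2,"ay": -0.2,"az": 0.2}
    - {"x": 0,"y": 0,"z": 0,"ax": 0,"ay": 0,"az": 0}

```text
t: 42.38
tcp_pos: [0.5832, -0.319, 0.0561]
tool_rot: [0.501, 0.499, -0.5, 0.5]
force: [-0.1, -0.4, -1.4]
finger_gap: 0.228
```

```bash
python3 - <<'E'
from h import *
go(.5835,.005,.0547,0)
E
```

```text
t 42.38 tcp [ 0.5832 -0.319   0.0561] theta -0.08 xdir [ 0.002 -0.001 -1.   ] F [-0.1 -0.4 -1.4] gap 0.228
tool delta mm [ 1.20e+00 -2.00e-01 -3.24e+02]
rotvec deg [-0.08  0.04 -0.12]
```

apply_moves:
  moves:
    - {"x": 0.0005,"y": 0,"z": -0.012,"ax": 0,"ay": 0,"az": 0}
    - {"x": 0,"y": 0,"z": -0.015,"ax": 0,"ay": 0,"az": 0}
    - {"x": 0,"y": 0,"z": -0.015,"ax": 0,"ay": 0,"az": 0}
    - {"x": 0,"y": 0,"z": -0.015,"ax": 0,"ay": 0,"az": 0}
    - {"x": 0,"y": 0,"z": -0.01,"ax": 0,"ay": 0,"az": 0}

```text
t: 42.8
tcp_pos: [0.5835, -0.2493, 0.0573]
tool_rot: [0.502, 0.496, -0.501, 0.501]
force: [-0.9, -0.7, -1.4]
finger_gap: 0.221
```

```bash
python3 - <<'E'
from h import *
go(.5835,.005,.0555,0)
E
```

```text
t 42.8 tcp [ 0.5835 -0.2493  0.0573] theta -0.28 xdir [ 0.006 -0.004 -1.   ] F [-0.9 -0.7 -1.4] gap 0.221
tool delta mm [   0.7   -1.3 -254.3]
rotvec deg [-0.29  0.25 -0.34]
```

apply_moves:
  moves:
    - {"x": 0.0015,"y": -0.0005,"z": -0.014,"ax": -0.3,"ay": 0.2,"az": -0.3}
    - {"x": 0.0005,"y": 0,"z": -0.015,"ax": 0,"ay": 0,"az": 0}
    - {"x": 0.0005,"y": 0,"z": -0.015,"ax": 0,"ay": 0,"az": 0}
    - {"x": 0.0005,"y": 0,"z": -0.015,"ax": 0,"ay": 0,"az": 0}
    - {"x": 0,"y": 0,"z": -0.01,"ax": 0,"ay": 0,"az": 0}

```text
t: 43.22
tcp_pos: [0.5835, -0.1713, 0.0547]
tool_rot: [0.499, 0.5, -0.499, 0.502]
force: [-0.2, -2.1, 1.1]
finger_gap: 0.222
```

```bash
python3 - <<'E'
from h import *
go(.5835,.005,.0555,0)
im,C=shot('wrist','w12',None,1.5)
E
```

```text
t 43.22 tcp [ 0.5835 -0.1713  0.0547] theta 0.18 xdir [ 0.002 -0.002 -1.   ] F [-0.2 -2.1  1.1] gap 0.222
tool delta mm [  -1.1    0.5 -176.3]
rotvec deg [ 0.18  0.09 -0.1 ]
```

View pics/w12.png

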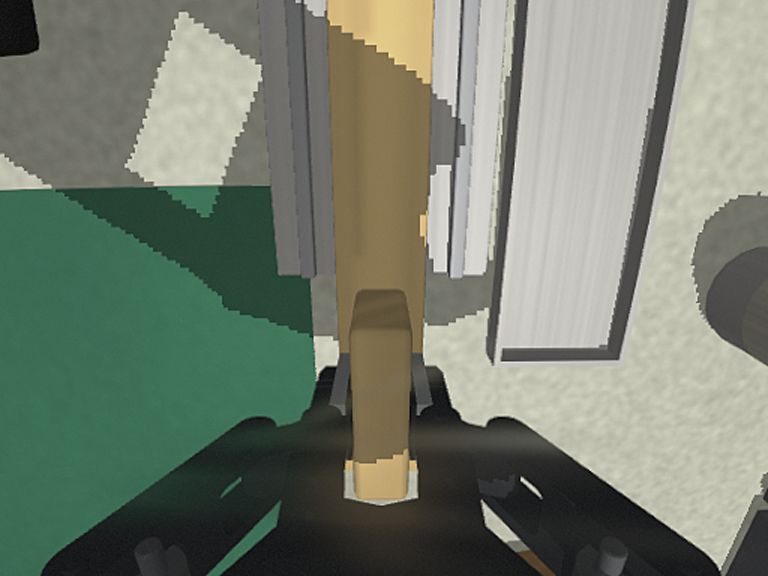

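apply_moves:
  moves:
    - {"x": -0.0005,"y": 0,"z": -0.014,"ax": 0.2,"ay": 0.1,"az": -0.1}
    - {"x": 0,"y": 0,"z": -0.015,"ax": 0,"ay": 0,"az": 0}
    - {"x": 0,"y": 0,"z": -0.015,"ax": 0,"ay": 0,"az": 0}
    - {"x": 0,"y": 0,"z": -0.015,"ax": 0,"ay": 0,"az": 0}
    - {"x": 0,"y": 0,"z": -0.01,"ax": 0,"ay": 0,"az": 0}

```text
t: 43.68
tcp_pos: [0.5833, -0.0967, 0.055]
tool_rot: [0.5, 0.5, -0.5, 0.5]
force: [0.0, -1.0, -1.0]
finger_gap: 0.221
```

```bash
python3 - <<'E'
from h import *
go(.5835,.008,.0555,0)
E
```

```text
t 43.68 tcp [ 0.5833 -0.0967  0.055 ] theta 0.06 xdir [-0.001 -0.    -1.   ] F [ 0. -1. -1.] gap 0.221
tool delta mm [  -0.5    0.4 -104.7]
rotvec deg [0.06 0.01 0.03]
```

apply_moves:
  moves:
    - {"x": -0.0005,"y": 0,"z": -0.014,"ax": 0,"ay": 0,"az": 0}
    - {"x": 0,"y": 0,"z": -0.015,"ax": 0,"ay": 0,"az": 0}
    - {"x": 0,"y": 0,"z": -0.015,"ax": 0,"ay": 0,"az": 0}
    - {"x": 0,"y": 0,"z": -0.015,"ax": 0,"ay": 0,"az": 0}
    - {"x": 0,"y": 0,"z": -0.012,"ax": 0,"ay": 0,"az": 0}

```text
t: 44.1
tcp_pos: [0.5824, -0.0205, 0.0551]
tool_rot: [0.499, 0.5, -0.5, 0.5]
force: [-0.1, -1.0, -0.1]
finger_gap: 0.225
```

```bash
python3 - <<'E'
from h import *
go(.5835,.008,.0555,0)
E
```

```text
t 44.1 tcp [ 0.5824 -0.0205  0.0551] theta 0.09 xdir [-0.001 -0.001 -1.   ] F [-0.1 -1.  -0.1] gap 0.225
tool delta mm [ -0.4   1.1 -28.5]
rotvec deg [0.09 0.07 0.08]
```

apply_moves:
  moves:
    - {"x": -0.0003,"y": 0.001,"z": -0.011,"ax": 0,"ay": 0,"az": 0}
    - {"x": 0,"y": 0,"z": -0.01,"ax": 0,"ay": 0,"az": 0}
    - {"x": 0,"y": 0,"z": -0.006,"ax": 0,"ay": 0,"az": 0}
    - {"x": 0,"y": 0,"z": 0,"ax": 0,"ay": 0,"az": 0}

```text
t: 44.43
tcp_pos: [0.5827, 0.0118, 0.0551]
tool_rot: [0.498, 0.502, -0.5, 0.501]
force: [0.8, -0.4, -1.1]
finger_gap: 0.224
```

```bash
python3 - <<'E'
from h import *
go(.5835,.008,.0555,0)
for n in ('wrist','scene','side'):
  im,C=shot(n,None)
  for d in finder.cut_out('block1',n)[:7]:
    m=d['pixels'];r=rect(m,.028,C)
    if r[1]>100: print(n,round(d['p'],2),m.sum(),im[m].mean(0).astype(int),r)
E
```

```text
t 44.43 tcp [0.5827 0.0118 0.0551] theta 0.27 xdir [-0.003 -0.001 -1.   ] F [ 0.8 -0.4 -1.1] gap 0.224
tool delta mm [-0.4  0.8  3.8]
rotvec deg [0.27 0.05 0.16]
scene 0.73 286 [194 197 192] [586.1, 346.2, 49.9, 63.7, 89.9]
scene 0.62 292 [194 197 192] [583.8, 295.3, 51.4, 65.1, 83.9]
scene 0.52 266 [194 197 192] [587.9, 195.8, 61.1, 52.5, 1.8]
scene 0.5 279 [195 198 193] [583.8, 245.7, 66.0, 49.5, 2.1]
side 0.59 149 [160 157 147] [578.3, 340.1, 55.7, 55.0, 0.9]
side 0.58 158 [159 156 146] [577.6, 290.9, 54.2, 54.1, 89.9]
side 0.44 48 [159 155 144] [579.8, 208.3, 16.4, 45.7, 89.7]
side 0.42 137 [161 158 148] [578.0, 240.4, 46.7, 50.2, 84.7]
```

apply_moves:
  moves:
    - {"x": -0.0003,"y": 0.0005,"z": 0.012,"ax": 0.2,"ay": 0,"az": 0}
    - {"x": 0,"y": 0,"z": 0.018,"ax": 0,"ay": 0,"az": 0}
    - {"x": 0,"y": 0,"z": 0.02,"ax": 0,"ay": 0,"az": 0}
    - {"x": 0,"y": 0,"z": 0.02,"ax": 0,"ay": 0,"az": 0}
    - {"x": 0,"y": 0,"z": 0.018,"ax": 0,"ay": 0,"az": 0}
    - {"x": 0,"y": 0,"z": 0.01,"ax": 0,"ay": 0,"az": 0}
    - {"x": 0.001,"y": 0,"z": 0,"ax": 0,"ay": 0,"az": 0}
    - {"x": 0.0015,"y": 0,"z": 0,"ax": 0,"ay": 0,"az": 0}

```text
t: 45.4
tcp_pos: [0.5832, -0.1, 0.0531]
tool_rot: [-0.501, -0.498, 0.503, -0.499]
force: [0.4, 0.9, 0.6]
finger_gap: 0.228
```

```bash
python3 - <<'E'
from h import *
go(.5835,-.1,.0532,0)
E
```

```text
t 45.4 tcp [ 0.5832 -0.1     0.0531] theta -0.37 xdir [-0.001 -0.003 -1.   ] F [0.4 0.9 0.6] gap 0.228
tool delta mm [-0.1  0.3 -0. ]
rotvec deg [-0.37  0.15  0.07]
```

apply_moves:
  moves:
    - {"x": 0,"y": 0,"z": 0,"ax": 0,"ay": 0,"az": 0}
    - {"x": 0,"y": 0,"z": 0,"ax": 0,"ay": 0,"az": 0}
    - {"x": 0,"y": 0,"z": 0,"ax": 0,"ay": 0,"az": 0}
    - {"x": 0,"y": 0,"z": 0,"ax": 0,"ay": 0,"az": 0}
    - {"x": -0.02,"y": 0,"z": 0,"ax": 0,"ay": 0,"az": 0}
    - {"x": -0.03,"y": 0,"z": 0,"ax": 0,"ay": 0,"az": 0}
    - {"x": -0.035,"y": 0,"z": 0,"ax": 0,"ay": 0,"az": 0}
    - {"x": -0.035,"y": 0,"z": 0,"ax": 0,"ay": 0,"az": 0}
  fingers: 0.1

```text
t: 46.07
tcp_pos: [0.5774, -0.0925, 0.168]
tool_rot: [0.496, 0.507, -0.504, 0.492]
force: [1.4, 0.4, -0.4]
finger_gap: 0.448
```

apply_moves:
  moves:
    - {"x": 0,"y": -0.0171,"z": -0.0336,"ax": 0,"ay": 0,"az": 0}
    - {"x": 0,"y": -0.0171,"z": -0.0336,"ax": 0,"ay": 0,"az": 0}
    - {"x": 0,"y": -0.0171,"z": -0.0336,"ax": 0,"ay": 0,"az": 0}
    - {"x": 0,"y": -0.0171,"z": -0.0336,"ax": 0,"ay": 0,"az": 0}
    - {"x": 0,"y": -0.0171,"z": -0.0336,"ax": 0,"ay": 0,"az": 0}
    - {"x": 0,"y": -0.0171,"z": -0.0336,"ax": 0,"ay": 0,"az": 0}
    - {"x": 0,"y": -0.0171,"z": -0.0336,"ax": 0,"ay": 0,"az": 0}
    - {"x": 0,"y": 0,"z": 0,"ax": 0,"ay": 0,"az": 0}
    - {"x": 0,"y": 0,"z": 0,"ax": 0,"ay": 0,"az": 0}
  fingers: 1

```text
t: 46.82
tcp_pos: [0.4592, 0.1536, 0.1803]
tool_rot: [0.5, 0.499, -0.497, 0.503]
force: [0.7, 0.1, -0.1]
finger_gap: 0.0
```

```bash
python3 - <<'E'
from h import *
go(.463,.138,.102,0)
im,C=shot('side',None)
print([(np.round(d['at'],4).tolist(),round(d['p'],2)) for d in finder.mark_of('push_stick','side')])
E
```

```text
t 46.82 tcp [0.4592 0.1536 0.1803] theta 0.33 xdir [ 0.007 -0.001 -1.   ] F [ 0.7  0.1 -0.1] gap 0.0
tool delta mm [78.3  3.2 15.5]
rotvec deg [ 0.33  0.08 -0.38]
[([0.5811, -0.108, 0.0152], 0.78)]
```

apply_moves:
  moves:
    - {"x": 0.026,"y": 0,"z": 0.004,"ax": 0.3,"ay": 0,"az": -0.3}
    - {"x": 0.026,"y": 0,"z": 0.004,"ax": 0,"ay": 0,"az": 0}
    - {"x": 0.026,"y": 0,"z": 0.002,"ax": 0,"ay": 0,"az": 0}
    - {"x": 0.001,"y": 0,"z": 0,"ax": 0,"ay": 0,"az": 0}

```text
t: 47.25
tcp_pos: [0.4676, 0.1388, 0.1014]
tool_rot: [0.505, 0.495, -0.498, 0.502]
force: [0.5, 0.3, -0.5]
finger_gap: 0.001
```

```bash
python3 - <<'E'
from h import *
go(.462,.063,.102,0)
E
```

```text
t 47.25 tcp [0.4676 0.1388 0.1014] theta -0.37 xdir [ 0.014 -0.001 -1.   ] F [ 0.5  0.3 -0.5] gap 0.001
tool delta mm [-0.6 -5.1 75.8]
rotvec deg [-0.37  0.06 -0.81]
```

apply_moves:
  moves:
    - {"x": 0,"y": -0.002,"z": 0.014,"ax": -0.3,"ay": 0,"az": -0.5}
    - {"x": 0,"y": -0.001,"z": 0.014,"ax": 0,"ay": 0,"az": 0}
    - {"x": 0,"y": 0,"z": 0.014,"ax": 0,"ay": 0,"az": 0}
    - {"x": 0,"y": 0,"z": 0.014,"ax": 0,"ay": 0,"az": 0}
    - {"x": 0,"y": 0,"z": 0.014,"ax": 0,"ay": 0,"az": 0}
    - {"x": 0,"y": 0,"z": 0.003,"ax": 0,"ay": 0,"az": 0}

```text
t: 47.75
tcp_pos: [0.4702, 0.0579, 0.1034]
tool_rot: [0.504, 0.495, -0.5, 0.5]
force: [0.3, -0.5, 0.6]
finger_gap: 0.002
```

apply_moves:
  moves:
    - {"x": -0.01,"y": 0,"z": -0.01,"ax": 0,"ay": 0,"az": 0}
    - {"x": -0.035,"y": 0,"z": 0,"ax": 0,"ay": 0,"az": 0}
    - {"x": -0.035,"y": 0,"z": 0,"ax": 0,"ay": 0,"az": 0}
    - {"x": 0,"y": 0,"z": 0,"ax": 0,"ay": 0,"az": 0}

```text
t: 48.08
tcp_pos: [0.4721, 0.0641, 0.1874]
tool_rot: [0.507, 0.493, -0.503, 0.497]
force: [0.3, 0.5, 0.9]
finger_gap: -0.001
```

```bash
python3 - <<'E'
from h import *
go(.583,-.1,.1,0)
for n in ('side','scene','wrist'):
  im,C=shot(n,None)
  print(n,[(np.round(d['at'],4).tolist(),round(d['p'],2)) for d in finder.mark_of('isolator_tip',n)])
E
```

```text
t 48.08 tcp [0.4721 0.0641 0.1874] theta -1.15 xdir [ 0.008 -0.001 -1.   ] F [0.3 0.5 0.9] gap -0.001
tool delta mm [ 88.4 113.5 161.8]
rotvec deg [-1.15  0.05 -0.44]
side [([0.459, 0.0308, 0.0984], 0.61)]
scene [([0.5828, -0.0981, 0.016], 0.59), ([0.4618, 0.0298, 0.0984], 0.42)]
wrist [([0.4635, 0.0294, 0.0981], 0.78)]
```

apply_moves:
  moves:
    - {"x": 0,"y": 0.0222,"z": 0.0322,"ax": -1.1,"ay": 0,"az": -0.4}
    - {"x": 0,"y": 0.0222,"z": 0.0322,"ax": 0,"ay": 0,"az": 0}
    - {"x": 0,"y": 0.0222,"z": 0.0322,"ax": 0,"ay": 0,"az": 0}
    - {"x": 0.015,"y": 0.0222,"z": 0.0322,"ax": 0,"ay": 0,"az": 0}
    - {"x": 0.02,"y": 0.0222,"z": 0.0322,"ax": 0,"ay": 0,"az": 0}
    - {"x": 0.02,"y": 0,"z": 0,"ax": 0,"ay": 0,"az": 0}
    - {"x": 0.015,"y": 0,"z": 0,"ax": 0,"ay": 0,"az": 0}
    - {"x": 0,"y": 0,"z": 0,"ax": 0,"ay": 0,"az": 0}
  fingers: 0

```text
t: 49.05
tcp_pos: [0.5734, -0.0993, 0.0965]
tool_rot: [0.493, 0.509, -0.505, 0.492]
force: [-0.4, 1.3, -0.2]
finger_gap: 0.502
```

```bash
python3 - <<'E'
from h import *
go(.5832,-.1,.0535,0)
im,C=shot('wrist',None)
for d in finder.cut_out('push_stick','wrist')[:2]:
    m=d['pixels'];ys,xs=np.where(m);print(round(d['p'],2),m.sum(),rect(m,.026,C),ys.max())
E
```

```text
t 49.05 tcp [ 0.5734 -0.0993  0.0965] theta 0.22 xdir [-0.03   0.005 -1.   ] F [-0.4  1.3 -0.2] gap 0.502
tool delta mm [42.7 11.   0.9]
rotvec deg [ 0.21 -0.26  1.71]
0.6 13904 [583.7, -59.8, 216.9, 36.8, 89.6] 285
```

apply_moves:
  moves:
    - {"x": 0,"y": 0.005,"z": 0,"ax": 0.2,"ay": -0.3,"az": 1.7}
    - {"x": 0,"y": 0,"z": 0,"ax": 0,"ay": 0,"az": 0}
    - {"x": 0,"y": 0,"z": 0,"ax": 0,"ay": 0,"az": 0}

```text
t: 49.4
tcp_pos: [0.5784, -0.0968, 0.0998]
tool_rot: [0.499, 0.5, -0.499, 0.501]
force: [0.6, 0.4, -0.1]
finger_gap: 0.503
```

```bash
python3 - <<'E'
from h import *
go(.5835,-.1,.0535,0)
E
```

```text
t 49.4 tcp [ 0.5784 -0.0968  0.0998] theta 0.19 xdir [ 0.001 -0.001 -1.   ] F [ 0.6  0.4 -0.1] gap 0.503
tool delta mm [46.3  5.   3.2]
rotvec deg [ 0.19  0.04 -0.08]
```

apply_moves:
  moves:
    - {"x": 0.004,"y": 0.004,"z": 0.002,"ax": 0.2,"ay": 0,"az": 0}
    - {"x": 0.014,"y": 0,"z": 0.001,"ax": 0,"ay": 0,"az": 0}
    - {"x": 0.014,"y": 0,"z": 0,"ax": 0,"ay": 0,"az": 0}
    - {"x": 0.014,"y": 0,"z": 0,"ax": 0,"ay": 0,"az": 0}
    - {"x": 0.001,"y": 0,"z": 0,"ax": 0,"ay": 0,"az": 0}

```text
t: 49.82
tcp_pos: [0.5864, -0.0992, 0.0563]
tool_rot: [0.501, 0.497, -0.498, 0.504]
force: [-0.6, -0.2, -0.8]
finger_gap: 0.498
```

apply_moves:
  moves:
    - {"x": 0.001,"y": 0,"z": 0,"ax": 0,"ay": 0,"az": 0}
    - {"x": 0.001,"y": 0,"z": 0,"ax": 0,"ay": 0,"az": 0}
    - {"x": 0.001,"y": 0,"z": 0,"ax": 0,"ay": 0,"az": 0}
    - {"x": 0.001,"y": 0,"z": 0,"ax": 0,"ay": 0,"az": 0}
    - {"x": 0.001,"y": 0,"z": 0,"ax": 0,"ay": 0,"az": 0}
  fingers: 1

```text
t: 50.23
tcp_pos: [0.5874, -0.0991, 0.0551]
tool_rot: [0.5, 0.497, -0.497, 0.505]
force: [-2.1, 0.6, 5.0]
finger_gap: 0.222
```

```bash
python3 - <<'E'
from h import *
go(.668,-.112,.1,0)
E
```

```text
t 50.23 tcp [ 0.5874 -0.0991  0.0551] theta 0.28 xdir [ 0.011 -0.005 -1.   ] F [-2.1  0.6  5. ] gap 0.222
tool delta mm [-43.9  81.   13.6]
rotvec deg [ 0.27  0.3  -0.6 ]
```

apply_moves:
  moves:
    - {"x": -0.015,"y": 0,"z": 0,"ax": 0,"ay": 0.3,"az": -0.3}
    - {"x": -0.03,"y": 0,"z": 0,"ax": 0,"ay": 0,"az": 0}
    - {"x": 0,"y": 0.026,"z": 0.003,"ax": 0,"ay": 0,"az": 0}
    - {"x": 0,"y": 0.026,"z": 0.003,"ax": 0,"ay": 0,"az": 0}
    - {"x": 0,"y": 0.026,"z": 0.002,"ax": 0,"ay": 0,"az": 0}
    - {"x": 0,"y": 0,"z": 0,"ax": 0,"ay": 0,"az": 0}
    - {"x": 0,"y": 0,"z": 0,"ax": 0,"ay": 0,"az": 0}

```text
t: 50.82
tcp_pos: [0.6673, -0.1063, 0.1035]
tool_rot: [0.501, 0.499, -0.497, 0.503]
force: [-1.1, 1.4, -1.2]
finger_gap: 0.224
```

```bash
python3 - <<'E'
from h import *
go(.668,-.107,.055,0)
E
```

```text
t 50.82 tcp [ 0.6673 -0.1063  0.1035] theta 0.22 xdir [ 0.007  0.    -1.   ] F [-1.1  1.4 -1.2] gap 0.224
tool delta mm [48.5  0.4  0.7]
rotvec deg [ 0.22 -0.02 -0.4 ]
```

apply_moves:
  moves:
    - {"x": 0.015,"y": 0.001,"z": 0.0005,"ax": 0.2,"ay": 0,"az": 0}
    - {"x": 0.015,"y": 0,"z": 0,"ax": 0,"ay": 0,"az": 0}
    - {"x": 0.012,"y": 0,"z": 0,"ax": 0,"ay": 0,"az": 0}
    - {"x": 0,"y": 0,"z": 0,"ax": 0,"ay": 0,"az": 0}

```text
t: 51.15
tcp_pos: [0.6663, -0.1063, 0.0578]
tool_rot: [0.502, 0.499, -0.499, 0.501]
force: [-0.9, 0.3, -0.8]
finger_gap: 0.225
```

```bash
python3 - <<'E'
from h import *
go(.668,-.107,.0425,0)
E
```

```text
t 51.15 tcp [ 0.6663 -0.1063  0.0578] theta -0.02 xdir [ 0.006  0.001 -1.   ] F [-0.9  0.3 -0.8] gap 0.225
tool delta mm [15.3  1.6  0.7]
rotvec deg [-0.02 -0.04 -0.32]
```

apply_moves:
  moves:
    - {"x": 0.006,"y": 0.001,"z": 0.0005,"ax": 0,"ay": 0,"az": 0}
    - {"x": 0.005,"y": 0,"z": 0,"ax": 0,"ay": 0,"az": 0}
    - {"x": 0.003,"y": 0,"z": 0,"ax": 0,"ay": 0,"az": 0}
    - {"x": 0.002,"y": 0,"z": 0,"ax": 0,"ay": 0,"az": 0}

```text
t: 51.48
tcp_pos: [0.6654, -0.1062, 0.0421]
tool_rot: [0.501, 0.5, -0.499, 0.5]
force: [-5.9, 1.7, 19.6]
finger_gap: 0.225
```

```bash
python3 - <<'E'
from h import *
go(.668,-.107,.0425,0)
E
```

```text
t 51.48 tcp [ 0.6654 -0.1062  0.0421] theta -0.02 xdir [ 0.001  0.002 -1.   ] F [-5.9  1.7 19.6] gap 0.225
tool delta mm [-0.4  2.6  0.8]
rotvec deg [-0.02 -0.11 -0.08]
```

Resting on the shelf floor. Now release, lift and check.

apply_moves:
  moves:
    - {"x": -0.001,"y": 0,"z": 0,"ax": 0,"ay": 0,"az": 0}
    - {"x": 0,"y": 0,"z": 0,"ax": 0,"ay": 0,"az": 0}
    - {"x": 0,"y": 0,"z": 0,"ax": 0,"ay": 0,"az": 0}
    - {"x": 0,"y": 0,"z": 0,"ax": 0,"ay": 0,"az": 0}
    - {"x": -0.02,"y": 0,"z": 0,"ax": 0,"ay": 0,"az": 0}
    - {"x": -0.035,"y": 0,"z": 0,"ax": 0,"ay": 0,"az": 0}
    - {"x": -0.035,"y": 0,"z": 0,"ax": 0,"ay": 0,"az": 0}
    - {"x": -0.035,"y": 0,"z": 0,"ax": 0,"ay": 0,"az": 0}
    - {"x": -0.03,"y": 0,"z": 0,"ax": 0,"ay": 0,"az": 0}
    - {"x": -0.03,"y": 0,"z": 0,"ax": 0,"ay": 0,"az": 0}
  fingers: 0.1

```text
t: 52.32
tcp_pos: [0.6604, -0.1055, 0.2257]
tool_rot: [0.498, 0.506, -0.502, 0.493]
force: [0.2, 0.2, -0.3]
finger_gap: 0.449
```

apply_moves:
  moves:
    - {"x": 0,"y": 0,"z": 0.01,"ax": 0,"ay": 0,"az": 0}
    - {"x": 0,"y": 0,"z": 0,"ax": 0,"ay": 0,"az": 0}

```text
t: 52.48
tcp_pos: [0.6646, -0.1169, 0.2345]
tool_rot: [0.501, 0.501, -0.5, 0.499]
force: [-0.4, -0.2, -0.0]
finger_gap: 0.448
```

```bash
python3 - <<'E'
from h import *
state()
for n in ('wrist','side','scene'):
  im,C=shot(n,None)
  if n!='scene': a=im[:,:,::-1]; (globals().__setitem__('W' if n=='wrist' else 'S',a))
  print(n,'stick',[(rect(d['pixels'],.013,C),round(d['p'],2)) for d in finder.cut_out('push_stick',n)][:1],'iso',[(np.round(d['at'],3).tolist(),round(d['p'],2)) for d in finder.mark_of('isolator_tip',n)][:2])
  if n!='wrist':
    print(' blk',[r[:2] for d in finder.cut_out('block1',n) for r in [rect(d['pixels'],.028,C)] if r[1]>100])
    print(' cov',[r for d in finder.cut_out('cover1',n) for r in [rect(d['pixels'],.08,C)] if r[0]>450])
cv2.imwrite('pics/fin.png',np.vstack([cv2.resize(S[60:290,110:420],(800,594))])[:600])
E
```

```text
t 52.48 tcp [ 0.6646 -0.1169  0.2345] theta -0.02 xdir [-0.001  0.003 -1.   ] F [-0.4 -0.2 -0. ] gap 0.448
wrist stick [([666.7, -58.9, 39.5, 220.7, 0.0], 0.73)] iso [([0.462, 0.027, 0.1], 0.75)]
side stick [([667.8, -63.9, 224.5, 46.6, 89.9], 0.85)] iso [([0.458, 0.028, 0.1], 0.66)]
 blk [[573.6, 291.6], [579.8, 240.5], [579.9, 209.6]]
 cov [[537.3, 108.6, 78.8, 84.5, 89.7], [627.0, 108.4, 82.5, 86.1, 89.7]]
scene stick [([653.4, -59.2, 225.0, 82.4, 89.6], 0.69)] iso [([0.463, 0.031, 0.097], 0.53)]
 blk [[584.4, 196.1], [584.6, 246.4], [585.5, 346.3], [582.0, 295.7]]
 cov [[533.0, 114.7, 76.8, 104.1, 89.6], [622.7, 113.9, 77.1, 105.6, 89.9]]
```

View pics/fin.png

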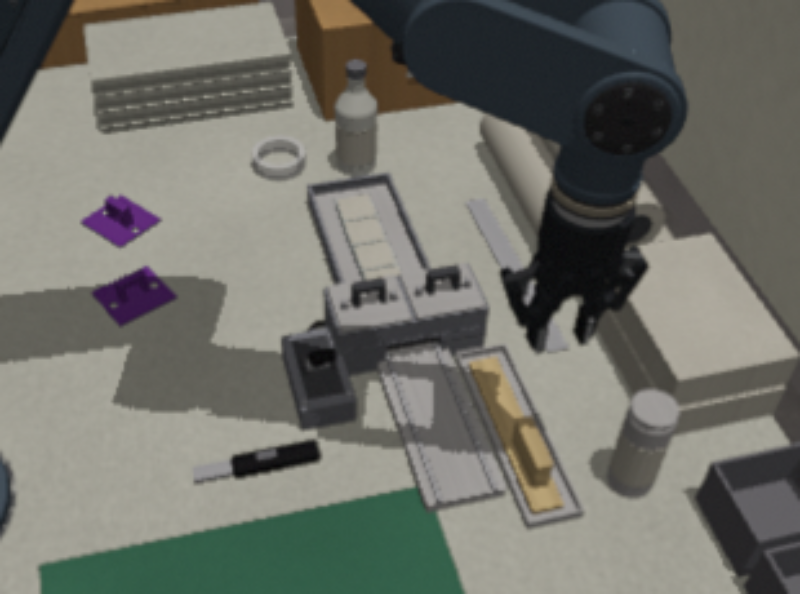

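```bash
python3 - <<'E'
from h import *
C=cam('side')
for p in ([.463,.028,.097],[.463,.098,.097]): print(((topix([p],C)-[110,60])*[800/310,594/230]).round())
print(order.sign_off())
E
```

```text
[[321. 354.]]
[[308. 309.]]
the job is handed in; nothing more can be done
None
```

The job is done and handed in at about 52 s of the 210 s allowed; the hand-in gave no verdict.

**What I did:**
- I fitted both grey covers over their studs with the isolator off, then switched the isolator on.
- I laid all four white blocks between the infeed fences and pushed them through the slot in one train with the push stick.
- I then switched the isolator off and put the stick back on its shelf. The purple covers, brown blocks and other bystanders were never gripped, and I saw no contact with them.

**Last checks:**
- **Covers:** both stopped at flush height on the rim (wrist z about 0.115 and 0.104 m, as expected), and the final picture shows both in place.
- **Blocks:** all four lie in a row on the outfeed tray, at y of about 0.196, 0.246, 0.296 and 0.346 m. The rearmost block's trailing edge is about 18 mm past the slot exit. The side camera found only three of them in its last look; the scene camera found all four.
- **Isolator:** all three cameras put the lever tip at y of about 0.03 m, which is the off position, and it shows there in the final picture.
- **Push stick:** it lies flat inside the shelf, within about 2 mm of its centre by the wrist camera (about 6 mm by the side camera).

**Contacts:** the highest force I read while setting things down was about 35 N. The fingertips pressed on the fences at up to about 31 N when laying the blocks.

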